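Set up the candle drying rack on its slide

ROBOT

A 6-joint arm with a two-finger parallel gripper is mounted at the origin on the work surface; the furniture and walls round the work are solid. World frame = base frame: x ahead of the robot, y to its left, z up, the work surface at z = 0. Lengths are in m, angles in rad, forces in N, time in s.
With the tool pointing down it reaches from about 0.35 to 0.85 m from the base axis. Payload 8.1 kg.
Tool frame: the origin (TCP) lies midway between the tips of the shut fingers; the grasp point (between the pads) lies 19 mm behind it (arm.pinch_z is the distance from the TCP to the grasp point, in m); z points along the fingers, x is the direction in which the jaws open and shut, and the axes are right-handed (so a half turn about z gives the same grasp; the last joint's range is limited). The gripper opens to 85 mm and grips with 20 to 120 N. Pads are 22 mm wide; open, the fingers measure 114 mm over their backs; the gripper's body (76 mm by 85 mm) begins 54 mm behind the grasp point. The pads swing forward as they close: fully open they stand 13 mm farther back than shut.
Start: joints at [1.067, 0.13, 1.488, -0, 1.523, -0.085], TCP at [0.244, 0.548, 0.201] pointing down, gripper open.
Joint ranges: [-2.96, 2.96], [-0.89, 2.26], [0.02, 2.5], [-1.34, 4.48], [0, 2.73], [-2.66, 2.66]. Speed limits (rad/s): [2.39, 2.39, 2.79, 3.14, 3.14, 3.14].

INTERFACE

Orientations are given as a rotation vector (axis times angle).
In Python, from cell import arm gives the robot as it stands. Calls block until the motion is done:
- arm.reach(position, orientation): joint-space move of the TCP to a pose.
- arm.move_straight(position, orientation=None, rate=0.15, f_stop=None): straight line of the TCP; orientation=None keeps the orientation; rate is the mean speed in m/s. With f_stop (N) it stops when the force on the tool has changed by that much, and returns True; else False.
- arm.movej(angles): joint-space move.
- arm.command_gripper(opening): finger opening in m; the grip force is fixed at half the most; returns when the fingers have stopped.
- arm.dwell(seconds).
- arm.inverse_kinematics(position, orientation): joint angles nearest the present ones, or None.
- arm.camera(name): name is "side" or "top"; returns the picture (420x560x3 uint8, red, green, blue); there is no depth.
- arm.calibration(name): a dict with "fovy" (degrees; the focal length in pixels is half the picture's height over the tangent of half this angle, whatever the lens; pixels are square), "cx", "cy" (the principal point, pixels), "k1" (the pictures are not rectified: a ray, as slopes to the right and down, at radius r is drawn at 1 + k1 r^2 times it, then the intrinsics apply), "world_from_camera" (4x4, takes a point from camera to world coordinates). Camera axes: x right, y up, looking along -z (the intrinsics and any distortion apply to the point x, -y, -z); pixel columns grow to the right and rows downward; lengths in m; the calibration is good to about 2 mm. A picture is of the moment at which its call begins. calibration takes no time and is no camera call.
A pose or a line that the arm cannot do raises arm.PlanningError and nothing moves.
- arm.job_done(): hands the job in, once; it reports no verdict.
Readings, each from a call of its own:
- arm.get_time_s(): time.
- arm.get_q(): joint angles.
- arm.get_dq(): joint speeds.
- arm.get_joint_efforts(): joint torques, N m.
- arm.get_ee_pos(): TCP position.
- arm.get_orientation(): TCP orientation.
- arm.get_contact_force(): force on the tool from outside, world axes, zero at the start.
- arm.get_moment(): the same for the moment, N m.
- arm.get_finger_gap(): finger opening in m.
Only numpy, scipy, OpenCV 4.12 (cv2) and the standard library are available. Lean on these libraries where they do the work, as an engineer would, in place of code of your own. Each camera call takes 0.05 s, during which the arm holds its last target.

TASK

Set up the candle drying rack: hook the two blue brackets into the slots of the two uprights and press each one down until the orange catch springs out over it, then lay every wooden rod level across both brackets, down in their notches, one rod to a notch and roughly centred. When all the rods are in, wind the handwheel clockwise until the rack's black pointer line stands at the green line, and let go. Leave the dropper bottle, the squeeze bottle and the torch where they are.

Things in the scene. Friction and masses are not known exactly. Their poses are not given: they have to be found in the camera images.
- bracket_a_grip (a point): grip of one blue cast bracket: in the second tooth from the back of its 12 mm thick arm (thick along local y), 98 mm above the underside, 14 mm below the tooth's top; grip across the 12 mm from above. Local x points to the back, where the hook is, z up. Rear face of the back plate 61.5 mm along +x from here, arm tip 90.5 mm along -x. Below the arm (24 mm high) is an open window
- bracket_b_grip (a point): grip of the other blue cast bracket: in the second tooth from the back of its 12 mm thick arm (thick along local y), 98 mm above the underside, 14 mm below the tooth's top; grip across the 12 mm from above. Local x points to the back, where the hook is, z up. Rear face of the back plate 61.5 mm along +x from here, arm tip 90.5 mm along -x. Below the arm (24 mm high) is an open window
- bracket_a: the one bracket, origin on its underside 98 mm below its grip. Starts standing on its foot (60 x 110 mm). Back plate 50 mm wide, 100 mm high; 112 mm high at the grip, front tip 126 mm, 0.28 kg. Three notches 28 mm wide and 12 mm deep in the arm's top. Centre of mass 10 mm behind the grip (+x). The two brackets are alike; either fits either upright
- bracket_b: the other bracket, origin on its underside 98 mm below its grip. Starts standing on its foot (60 x 110 mm). Back plate 50 mm wide, 100 mm high; 112 mm high at the grip, front tip 126 mm, 0.28 kg. Three notches 28 mm wide and 12 mm deep in the arm's top. Centre of mass 10 mm behind the grip (+x). The two brackets are alike; either fits either upright
- bracket_a_hook (a point): underside of the tab of the one bracket's steel hook, at the back plate's rear face, 42 mm below the grip. The hook is 14 mm wide and reaches 18 mm out along +x; the tab is 10 mm thick, and its lip hangs to 14 mm below this point, leaving room behind the back plate for the 5 mm sheet of the upright
- bracket_b_hook (a point): underside of the tab of the other bracket's steel hook, at the back plate's rear face, 42 mm below the grip. The hook is 14 mm wide and reaches 18 mm out along +x; the tab is 10 mm thick, and its lip hangs to 14 mm below this point, leaving room behind the back plate for the 5 mm sheet of the upright
- slot_left (a point): middle of the lower edge of the left (+y) upright's slot, in its front face; x points into the upright, z up. Slot 24 mm wide, 38 mm high from here up; sheet 5 mm thick, hollow behind; upright 50 mm wide, its top 76 mm above here. Put the hook in along +x with its tab's underside 16 to 26 mm above here, back plate against the face (2 mm), then press straight down until the tab rests here
- slot_right (a point): the same point of the right (-y) upright's slot; all is alike. In a locked bracket the hook point lies at this point, so the grip is 42 mm above and 62 mm in front (-x) of it. Going in, the back plate pushes the sprung catch back. A released bracket droops forward about 0.05 rad
- catch_left (a joint): orange sprung catch above the left slot, 16 mm wide and 12 mm high, underside 46 mm above the slot's lower edge. 0 = out, 8 mm proud of the face; grows as pushed in (m, at most 0.010; 2 N to start, 4.5 N fully in). It springs out over the back plate's top when the bracket is fully down and so locks it
- catch_right (a joint): orange sprung catch above the right slot, 16 mm wide and 12 mm high, underside 46 mm above the slot's lower edge. 0 = out, 8 mm proud of the face; grows as pushed in (m, at most 0.010; 2 N to start, 4.5 N fully in). It springs out over the back plate's top when the bracket is fully down and so locks it
- rod_0_centre (a point): centre of a square wooden rod 18 x 18 x 240 mm, its length along local y, z up; it starts lying on the bench (this point 9 mm above it). Two or three rods are present. 0.07 kg
- rod_1_centre (a point): centre of a square wooden rod 18 x 18 x 240 mm, its length along local y, z up; it starts lying on the bench (this point 9 mm above it). Two or three rods are present. 0.07 kg
- rod_2_centre (a point): centre of a square wooden rod 18 x 18 x 240 mm, its length along local y, z up; it starts lying on the bench (this point 9 mm above it). Two or three rods are present. 0.07 kg
- rod_0: the same rod; origin in the middle of its underside
- rod_1: the same rod; origin in the middle of its underside
- rod_2: the same rod; origin in the middle of its underside
- rod_rest (a point): point on the carriage midway between the uprights, in the plane of their front faces, at the height of hung brackets' notch floors; x into the uprights, y to the rack's left. Notch middles at x = -40, -83, -126 mm, y = +-65 mm. A laid rod lies along y, centre 2 to 10 mm above here, y about 0. Teeth stand 12 mm (front tip 26), upright tops 34 mm above here
- carriage (a joint): travel of the rack's carriage with both uprights, away from the robot (m, 0 to 0.058). The black pointer line is at the green line at 0.045 (good from 0.041 to 0.049). Driven by the handwheel, 8 mm per radian; it resists pushes under about 12 N
- handwheel (a joint): angle of the handwheel, growing clockwise seen from above (rad, 0 to 7.2); carriage = 0.008 x this; it stays where it is left, about 3 N at the crank turns it
- crank_grip (a point): centre of the upright black crank handle on the handwheel, a round post 20 mm thick and 48 mm high, this point half-way up; it circles the wheel centre at 47 mm radius. The sleeve spins freely on its pin, so a gripper can hold it and go round the circle without turning
- wheel_centre (a point): point on the vertical axis of the handwheel, at the height of the middle of the crank handle; wheel rim 64 mm in radius, its upper face 24 mm below this point, on a gear box at the right of the rack
- dye_bottle: bystander: brown dropper bottle 27 mm wide, 88 mm high; origin at its underside
- soap_bottle: bystander: white squeeze bottle 58 x 93 x 192 mm; origin at its underside
- torch: bystander: black pocket torch 88 mm long, lying flat; origin at its underside
There are look-alikes about, which are no part of the job. Leave any pink look-alike of the bracket_b alone.

How it is judged:
On the way, in this order (a step that is already met when the one before it is completed fails the run):
1. both brackets hang in the two slots, fully down, each under its sprung-out orange catch ((((x of bracket_a_grip in the frame of slot_left between -0.072 and -0.055 m and y of bracket_a_grip in the frame of slot_left between -0.009 and 0.009 m and z of bracket_a_grip in the frame of slot_left between 0.032 and 0.048 m and angle between bracket_a_grip's own z axis and vertical below 0.12 rad and angle between the x axis of bracket_a_grip and the x axis of slot_left, either way round below 0.15 rad and value of joint catch_left below 0.003 m) and (x of bracket_b_grip in the frame of slot_right between -0.072 and -0.055 m and y of bracket_b_grip in the frame of slot_right between -0.009 and 0.009 m and z of bracket_b_grip in the frame of slot_right between 0.032 and 0.048 m and angle between bracket_b_grip's own z axis and vertical below 0.12 rad and angle between the x axis of bracket_b_grip and the x axis of slot_right, either way round below 0.15 rad and value of joint catch_right below 0.003 m)) or ((x of bracket_b_grip in the frame of slot_left between -0.072 and -0.055 m and y of bracket_b_grip in the frame of slot_left between -0.009 and 0.009 m and z of bracket_b_grip in the frame of slot_left between 0.032 and 0.048 m and angle between bracket_b_grip's own z axis and vertical below 0.12 rad and angle between the x axis of bracket_b_grip and the x axis of slot_left, either way round below 0.15 rad and value of joint catch_left below 0.003 m) and (x of bracket_a_grip in the frame of slot_right between -0.072 and -0.055 m and y of bracket_a_grip in the frame of slot_right between -0.009 and 0.009 m and z of bracket_a_grip in the frame of slot_right between 0.032 and 0.048 m and angle between bracket_a_grip's own z axis and vertical below 0.12 rad and angle between the x axis of bracket_a_grip and the x axis of slot_right, either way round below 0.15 rad and value of joint catch_right below 0.003 m)))), for 0.2 s.
2. every rod present lies in the notches of both brackets (x of rod_0_centre in the frame of rod_rest between -0.15 and -0.02 m and y of rod_0_centre in the frame of rod_rest between -0.028 and 0.028 m and z of rod_0_centre in the frame of rod_rest between -0.006 and 0.0145 m and angle between rod_0_centre's own y axis and vertical between 1.5208 and 1.6208 rad and x of rod_1_centre in the frame of rod_rest between -0.15 and -0.02 m and y of rod_1_centre in the frame of rod_rest between -0.028 and 0.028 m and z of rod_1_centre in the frame of rod_rest between -0.006 and 0.0145 m and angle between rod_1_centre's own y axis and vertical between 1.5208 and 1.6208 rad and x of rod_2_centre in the frame of rod_rest between -0.15 and -0.02 m and y of rod_2_centre in the frame of rod_rest between -0.028 and 0.028 m and z of rod_2_centre in the frame of rod_rest between -0.006 and 0.0145 m and angle between rod_2_centre's own y axis and vertical between 1.5208 and 1.6208 rad), for 0.2 s.
3. the rack is wound to the green line (value of joint carriage between 0.041 and 0.049 m), for 0.2 s.
At the end, for the whole second after the job is handed in: Both brackets locked in the slots (tab on the slot's edge within 10 mm, upright within 0.12 rad, catch out to within 3 mm), every rod present level in the notches (within 0.05 rad, centred to 28 mm), the pointer within 4 mm of the green line, all at rest (all of step 2 and all of step 3 and (((x of bracket_a_grip in the frame of slot_left between -0.072 and -0.055 m and y of bracket_a_grip in the frame of slot_left between -0.009 and 0.009 m and z of bracket_a_grip in the frame of slot_left between 0.032 and 0.048 m and angle between bracket_a_grip's own z axis and vertical below 0.12 rad and angle between the x axis of bracket_a_grip and the x axis of slot_left, either way round below 0.15 rad and value of joint catch_left below 0.003 m) and (x of bracket_b_grip in the frame of slot_right between -0.072 and -0.055 m and y of bracket_b_grip in the frame of slot_right between -0.009 and 0.009 m and z of bracket_b_grip in the frame of slot_right between 0.032 and 0.048 m and angle between bracket_b_grip's own z axis and vertical below 0.12 rad and angle between the x axis of bracket_b_grip and the x axis of slot_right, either way round below 0.15 rad and value of joint catch_right below 0.003 m)) or ((x of bracket_b_grip in the frame of slot_left between -0.072 and -0.055 m and y of bracket_b_grip in the frame of slot_left between -0.009 and 0.009 m and z of bracket_b_grip in the frame of slot_left between 0.032 and 0.048 m and angle between bracket_b_grip's own z axis and vertical below 0.12 rad and angle between the x axis of bracket_b_grip and the x axis of slot_left, either way round below 0.15 rad and value of joint catch_left below 0.003 m) and (x of bracket_a_grip in the frame of slot_right between -0.072 and -0.055 m and y of bracket_a_grip in the frame of slot_right between -0.009 and 0.009 m and z of bracket_a_grip in the frame of slot_right between 0.032 and 0.048 m and angle between bracket_a_grip's own z axis and vertical below 0.12 rad and angle between the x axis of bracket_a_grip and the x axis of slot_right, either way round below 0.15 rad and value of joint catch_right below 0.003 m))) and velocity of joint carriage between -0.003 and 0.003 m/s and linear speed of each of bracket_a, bracket_b, rod_0, rod_1, rod_2 below 0.02 m/s); the robot touches nothing.
It fails at once if the dropper bottle is knocked more than 30 mm aside (distance of dye_bottle from where it was at the start of the episode above 0.03 m).
It fails at once if the squeeze bottle is knocked more than 30 mm aside (distance of soap_bottle from where it was at the start of the episode above 0.03 m).
It fails at once if the torch is knocked more than 30 mm aside (distance of torch from where it was at the start of the episode above 0.03 m).
Of rod_0, rod_1, rod_2 only 2 to 3 are there at a start; the rules pass over those that are not, and their reading is None.
At some moment in a run one of rod_0, rod_1, rod_2 may be knocked a few centimetres aside while the robot is not near it.
It also fails if it takes over 210 s, if anything falls off the work surface, if the arm or the gripper's body presses on something with over 40 N, if the wrist force passes 120 N, or if a joint passes its speed limit or range.

## Working session

There is one attempt and no reset: what is moved stays moved. The work goes in short steps, each a Python script; the robot and the scene stay as the last script left them, time stands still between calls to the robot, and variables do not carry over. Pictures are saved under pics/ and viewed, and the job is handed in when it is done.

```bash
ls; mkdir -p pics; python3 - <<'E'
from cell import arm
import cv2
for n in ("side","top"):
    im=arm.camera(n); cv2.imwrite(f"pics/{n}0.png",cv2.cvtColor(im,cv2.COLOR_RGB2BGR))
    print(n,arm.calibration(n))
print(arm.get_time_s(),arm.get_orientation(),arm.pinch_z)
E
```

```text
pics
side {'fovy': 44.44970627736839, 'cx': 273.5821223120477, 'cy': 205.9900644961433, 'k1': -0.013824290492445414, 'world_from_camera': array([[-0.99636882, -0.03905114,  0.07565827,  0.58313304],
       [ 0.08494863, -0.39609612,  0.91427107,  1.18237564],
       [-0.00573538,  0.91737826,  0.39797517,  0.68257419],
       [ 0.        ,  0.        ,  0.        ,  1.        ]])}
top {'fovy': 47.07455596307134, 'cx': 282.22881436385705, 'cy': 214.43242754491223, 'k1': -0.15590380643471788, 'world_from_camera': array([[-0.01407323,  0.98606382, -0.1657712 ,  0.2327627 ],
       [-0.99982481, -0.01592363, -0.00983854, -0.09485771],
       [-0.01234111,  0.1656037 ,  0.98611516,  1.67897836],
       [ 0.        ,  0.        ,  0.        ,  1.        ]])}
0.1 [ 2.63404636e+00  1.71068758e+00 -2.35802274e-03] 0.0187
```

View pics/side0.png

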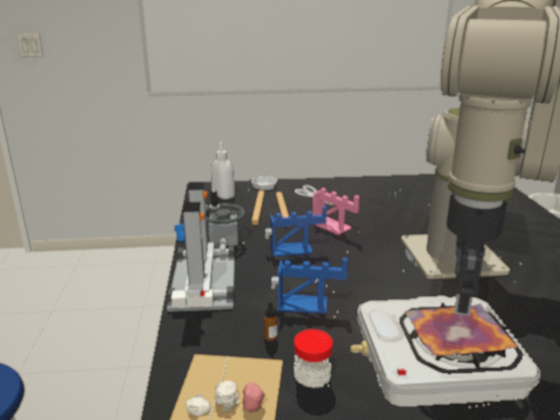

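View pics/top0.png

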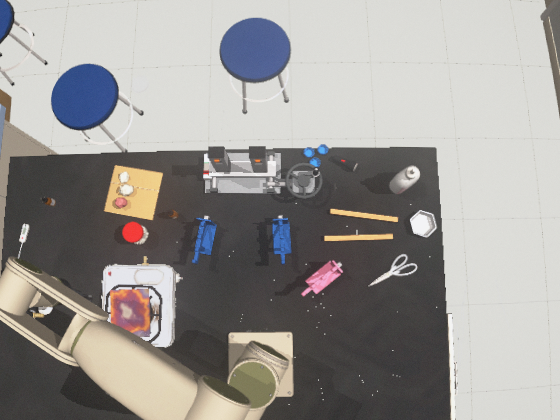

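The side view shows the blue brackets at (292,233) and (307,283), the pink look-alike at (335,208), two rods near (259,207) and (282,205), and the rack at (205,245). The top view shows the blue brackets at (204,240) and (281,238), the rods at (364,214) and (359,238), the wheel at (304,181) and the dropper bottle at (172,214).

```bash
cat > u.py <<'E'
import numpy as np, cv2
def K(c): 
    f=210/np.tan(np.radians(c['fovy'])/2)
    return np.array([[f,0,c['cx']],[0,f,c['cy']],[0,0,1]]),np.array([c['k1'],0,0,0,0.])
def ray(c,uv):
    k,d=K(c)
    p=cv2.undistortPointsIter(np.array(uv,float).reshape(-1,1,2),k,d,None,None,(3,50,1e-9)).reshape(-1,2)
    T=c['world_from_camera']
    v=np.c_[p[:,0],-p[:,1],-np.ones(len(p))]@T[:3,:3].T
    return T[:3,3],v
def onz(c,uv,z):
    o,v=ray(c,uv); t=(z-o[2])/v[:,2]; return o+v*t[:,None]
def proj(c,P):
    T=np.linalg.inv(c['world_from_camera']); P=np.atleast_2d(P)
    q=P@T[:3,:3].T+T[:3,3]; q=q*[1,-1,-1]
    k,d=K(c)
    return cv2.projectPoints(q,np.zeros(3),np.zeros(3),k,d)[0].reshape(-1,2)
def tri(ca,a,cb,b):
    o1,v1=ray(ca,a);o2,v2=ray(cb,b);v1=v1[0]/np.linalg.norm(v1[0]);v2=v2[0]/np.linalg.norm(v2[0])
    s=np.linalg.lstsq(np.c_[v1,-v2],o2-o1,rcond=None)[0]
    p=o1+s[0]*v1;q=o2+s[1]*v2
    return (p+q)/2,np.linalg.norm(p-q)
def crop(im,x0,y0,w,h,s,name):
    c=cv2.resize(im[y0:y0+h,x0:x0+w],None,fx=s,fy=s,interpolation=cv2.INTER_CUBIC)
    cv2.imwrite(name,cv2.cvtColor(c,cv2.COLOR_RGB2BGR))
E
python3 - <<'E'
import cv2
from u import *
t=cv2.imread('pics/top0.png')[:,:,::-1];s=cv2.imread('pics/side0.png')[:,:,::-1]
crop(t,190,140,130,130,4.6,'pics/t1.png')
crop(t,290,140,160,170,3.5,'pics/t2.png')
crop(s,160,180,200,140,4,'pics/s1.png')
E
```

```text
(no output)
```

View pics/t1.png

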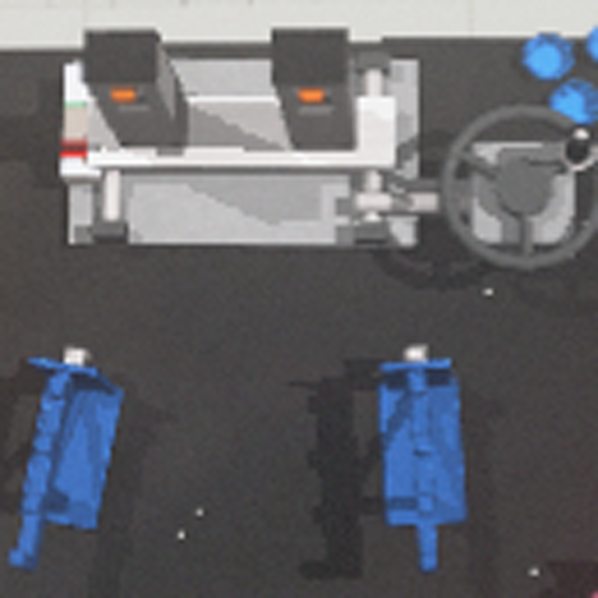

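View pics/t2.png

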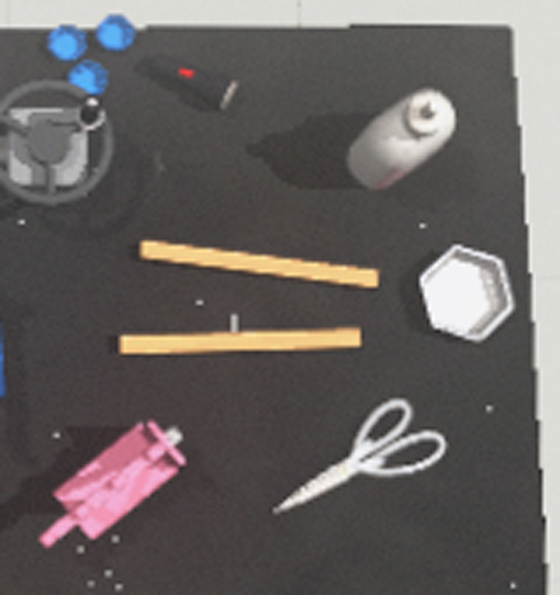

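View pics/s1.png

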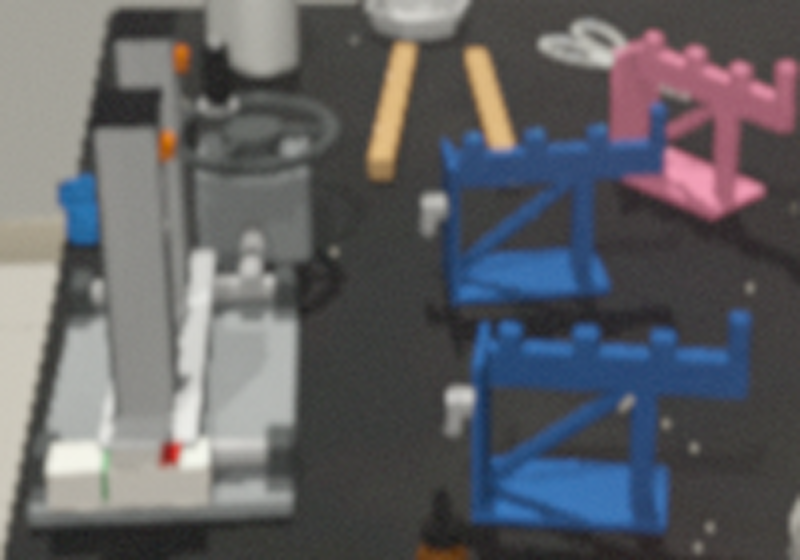

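Candidates for the brackets: blue at top (204,240), which is side (307,283); blue at top (281,238), which is side (292,233); and pink at top (323,278), the look-alike, which I exclude. The only rods I can see are the two plain wooden ones at top (364,214) and (359,238). Next I take closer crops to measure.

```bash
python3 - <<'E'
import cv2
from u import *
t=cv2.imread('pics/top0.png')[:,:,::-1];s=cv2.imread('pics/side0.png')[:,:,::-1]
def g(im,x0,y0,w,h,sc,n):
    c=cv2.resize(im[y0:y0+h,x0:x0+w],None,fx=sc,fy=sc,interpolation=cv2.INTER_NEAREST)[:,:,::-1].copy()
    for i in range(0,w,10): cv2.putText(c,str(x0+i),(i*sc,10),0,.38,(0,255,255),1); cv2.line(c,(i*sc,0),(i*sc,h*sc),(0,160,160),1)
    for i in range(0,h,10): cv2.putText(c,str(y0+i),(0,i*sc+10),0,.38,(0,255,255),1); cv2.line(c,(0,i*sc),(w*sc,i*sc),(0,160,160),1)
    cv2.imwrite(n,c)
    return c
a=g(t,190,210,35,58,10,'pics/a.png');b=g(t,265,210,35,58,10,'pics/b.png')
cv2.imwrite('pics/ab.png',np.hstack([a,b]))
g(t,200,143,80,50,10,'pics/rk.png')
g(s,165,185,75,75,8,'pics/rs.png')
E
```

```text
(no output)
```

View pics/ab.png

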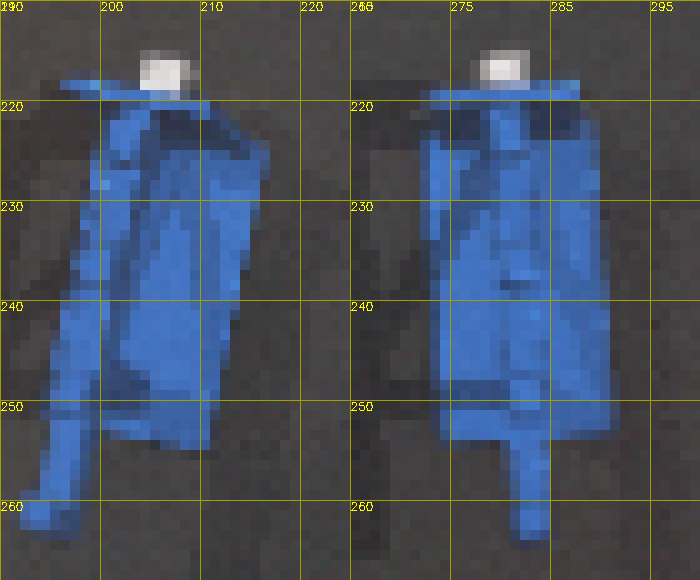

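View pics/rk.png

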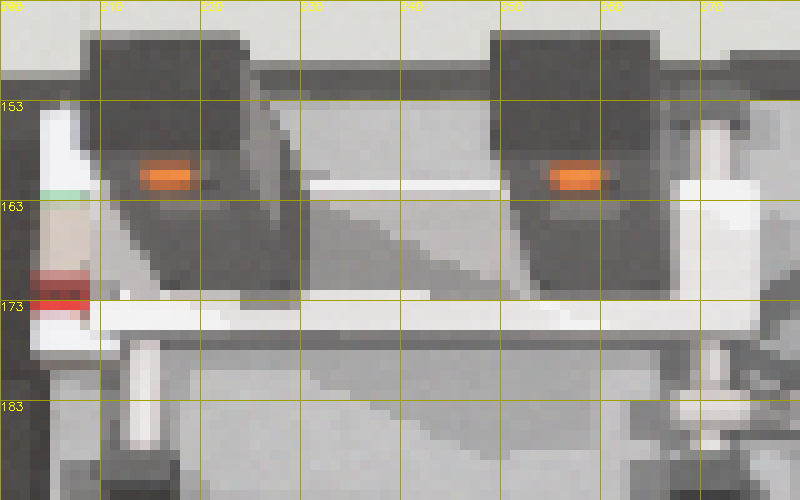

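View pics/rs.png

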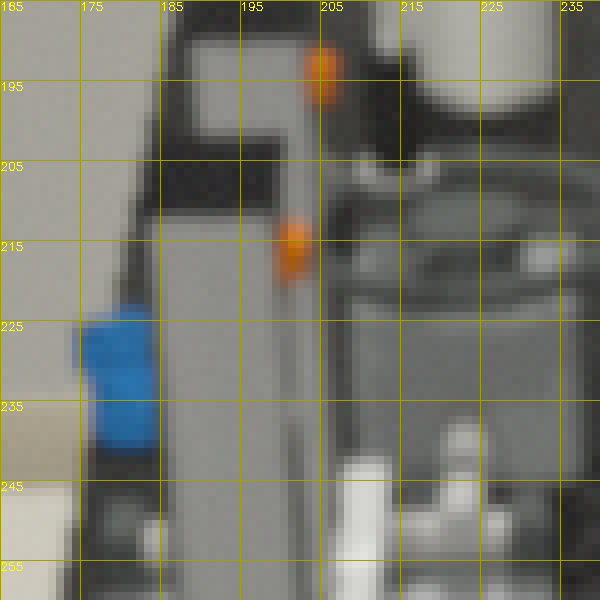

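```bash
python3 - <<'E'
from cell import arm
from u import *
np.set_printoptions(precision=4,suppress=True)
T=arm.calibration('top');S=arm.calibration('side')
h=np.array([.5,.5])
def tr(n,a,b): print(n,*tri(T,np.array(a)-h,S,np.array(b)-h))
tr('catchL',(216.8,160.4),(201.8,216)); tr('catchR',(257.6,160.4),(205.2,193.8))
# top corners
tr('uprL near front top',(209,157.9),(199.8,211.8))
for z in (.28,.3,.32): print(z,onz(T,[np.array(p)-h for p in [(209.2,157.9),(225,157.9),(249.3,157.9),(265.8,157.9)]],z))
# brackets
print('A: hook end/tip', onz(T,[(205.9-.5,215.3-.5)],.061), onz(T,[(193.5-.5,262.8-.5)],.126))
print('B: hook end/tip', onz(T,[(280.5-.5,215.3-.5)],.061), onz(T,[(283-.5,263.8-.5)],.126))
print('base corners A',onz(T,[np.array(p)-h for p in [(211,254.3),(216.8,225)]],0.008))
print('base corners B',onz(T,[np.array(p)-h for p in [(274,253.8),(290.8,253),(289.7,222)]],0.008))
# rods
t=cv2.imread('pics/top0.png'); hsv=cv2.cvtColor(t,cv2.COLOR_BGR2HSV)
m=cv2.inRange(hsv,(10,90,120),(25,255,255)); m[:, :320]=0
n,l,st,c=cv2.connectedComponentsWithStats(m)
for i in range(1,n):
    if st[i,4]>100:
        r=cv2.minAreaRect(np.argwhere(l==i)[:,::-1].astype(np.float32)); bx=cv2.boxPoints(r)
        w=onz(T,bx,.018); print(r,st[i]); print(w, w.mean(0))
E
```

```text
catchL [0.6587 0.1269 0.207 ] 0.0012221908565545258
catchR [ 0.6558 -0.0031  0.208 ] 0.0009464147724891547
uprL near front top [0.6612 0.1486 0.2272] 0.0019440362558526432
0.28 [[ 0.6465  0.1391  0.28  ]
 [ 0.6454  0.091   0.28  ]
 [ 0.6439  0.0174  0.28  ]
 [ 0.6429 -0.0324  0.28  ]]
0.3 [[ 0.6406  0.1358  0.3   ]
 [ 0.6395  0.0884  0.3   ]
 [ 0.638   0.0158  0.3   ]
 [ 0.637  -0.0333  0.3   ]]
0.32 [[ 0.6347  0.1325  0.32  ]
 [ 0.6336  0.0857  0.32  ]
 [ 0.6321  0.0142  0.32  ]
 [ 0.6311 -0.0342  0.32  ]]
A: hook end/tip [[0.5077 0.1843 0.061 ]] [[0.3411 0.2122 0.126 ]]
B: hook end/tip [[ 0.5036 -0.0711  0.061 ]] [[ 0.3344 -0.078   0.126 ]]
base corners A [[0.3784 0.174  0.008 ]
 [0.4815 0.1543 0.008 ]]
base corners B [[ 0.3773 -0.046   0.008 ]
 [ 0.3792 -0.1043  0.008 ]
 [ 0.4881 -0.1023  0.008 ]]
((363.516357421875, 214.87307739257812), (67.98477172851562, 5.118853569030762), 7.352379322052002) [330 209  68  13 345]
[[ 0.5142 -0.2435  0.018 ]
 [ 0.5322 -0.2464  0.018 ]
 [ 0.4974 -0.4832  0.018 ]
 [ 0.4794 -0.4799  0.018 ]] [ 0.5058 -0.3633  0.018 ]
((357.9991760253906, 236.97061157226562), (5.644618034362793, 68.1469955444336), 88.31531524658203) [324 234  69   7 386]
[[ 0.4368 -0.2217  0.018 ]
 [ 0.4396 -0.4604  0.018 ]
 [ 0.4197 -0.46    0.018 ]
 [ 0.4171 -0.2217  0.018 ]] [ 0.4283 -0.341   0.018 ]
```

```bash
cat >> u.py <<'E'
from scipy.spatial.transform import Rotation as R
def down(yaw):
    # jaws (tool x) along direction yaw in the plane, tool z down
    x=np.array([np.cos(yaw),np.sin(yaw),0]);z=np.array([0,0,-1.]);y=np.cross(z,x)
    return R.from_matrix(np.c_[x,y,z]).as_rotvec()
def show(arm,n,x0=None):
    for c in ('top','side'):
        cv2.imwrite(f'pics/{c}_{n}.png',cv2.cvtColor(arm.camera(c),cv2.COLOR_RGB2BGR))
E
python3 - <<'E'
from cell import arm
from u import *
np.set_printoptions(precision=4,suppress=True)
p=arm.get_ee_pos(); arm.move_straight([p[0],p[1],.36],rate=.3)
arm.command_gripper(0.0)
for s in (np.pi/2,-np.pi/2):
    q=arm.inverse_kinematics([.677,.127,.26],down(s)); print(s,q)
s=np.pi/2
q1=arm.inverse_kinematics([.677,.127,.26],down(np.pi/2));q2=arm.inverse_kinematics([.677,.127,.26],down(-np.pi/2))
s=np.pi/2 if abs(q1[5])<abs(q2[5]) else -np.pi/2
arm.reach([.6,.127,.36],down(s)); arm.move_straight([.677,.127,.25],rate=.2)
print(arm.move_straight([.677,.127,.2],rate=.03,f_stop=5),arm.get_ee_pos(),arm.get_contact_force())
arm.move_straight([.677,.127,.30],rate=.2)
show(arm,1); print(s,arm.get_time_s())
E
```

```text
1.5707963267948966 [ 0.111   0.3603  1.1141 -0.      1.6671 -1.4598]
-1.5707963267948966 [ 0.111   0.3603  1.1141 -0.      1.6671  1.6818]
False [0.6771 0.127  0.2003] [ 0.494  -0.0315 -0.2991]
1.5707963267948966 6.9333
```

```bash
python3 - <<'E'
import cv2
from u import *
t=cv2.imread('pics/top_1.png')[:,:,::-1];s=cv2.imread('pics/side_1.png')[:,:,::-1]
a=cv2.resize(t[120:280,170:330],None,fx=3.7,fy=3.7);b=cv2.resize(s[150:310,140:340],None,fx=3,fy=3.7)
cv2.imwrite('pics/j1.png',np.hstack([a[:590,:],b[:590,:200*3]])[:,:800][:,:,::-1]) if 0 else cv2.imwrite('pics/j1.png',cv2.resize(np.hstack([t[120:280,170:330],s[150:310,140:340]]),None,fx=2.2,fy=2.2,interpolation=cv2.INTER_CUBIC)[:,:,::-1])
E
```

```text
(no output)
```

View pics/j1.png

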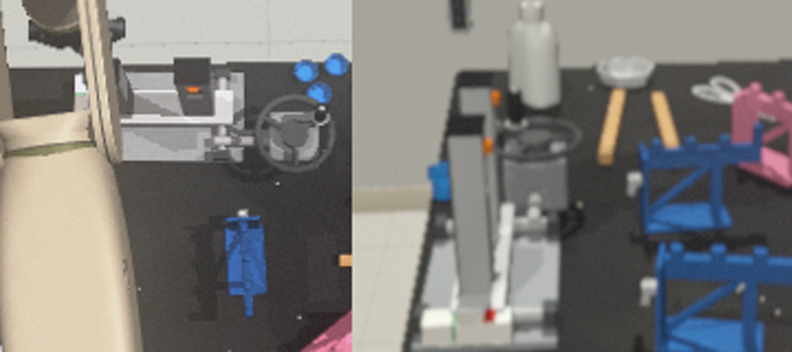

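View pics/side_1.png

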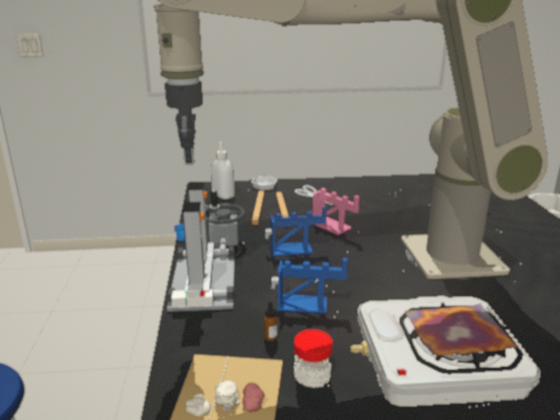

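View pics/top_1.png

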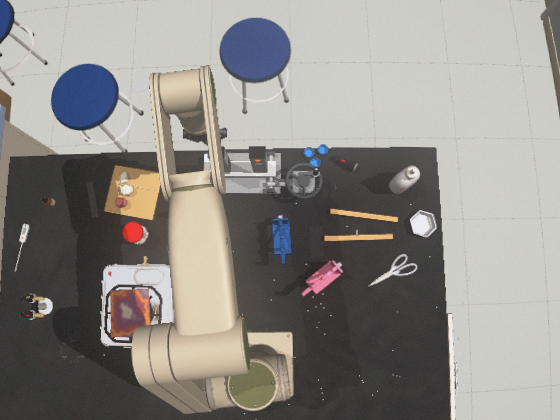

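```bash
python3 - <<'E'
from cell import arm
from u import *
np.set_printoptions(precision=4,suppress=True)
T=arm.calibration('top');S=arm.calibration('side')
print(arm.get_ee_pos(),proj(S,[[.677,.127,.3],[.677,.127,.2],[.661,.15,.227],[.661,.127,.0],[.661,.15,.19]]),proj(T,[[.677,.127,.3],[.244,.548,.201]]))
print(proj(S,[[.4303,.1973,.112],[.4245,-.0743,.112]]))
E
```

```text
[0.6761 0.1269 0.2971] [[189.8212 176.6484]
 [192.9714 218.6522]
 [198.9095 211.5237]
 [205.4192 294.1305]
 [199.9762 226.8305]] [[211.8217 145.6609]
 [ 83.4584 292.047 ]]
[[305.9971 263.3961]
 [293.7901 213.2004]]
```

```bash
python3 - <<'E'
from cell import arm
from u import *
np.set_printoptions(precision=4,suppress=True)
print(arm.get_finger_gap(),arm.get_time_s(),arm.get_q(),R.from_rotvec(arm.get_orientation()).as_matrix())
im=arm.camera('side'); crop(im,150,60,110,160,3.7,'pics/g1.png')
print(arm.get_ee_pos())
E
```

```text
4.113573612035615e-05 6.9333 [ 0.111   0.3644  1.0425  0.      1.7388 -1.4597] [[-0.      1.     -0.004 ]
 [ 1.     -0.     -0.0004]
 [-0.0004 -0.004  -1.    ]]
[0.676  0.1269 0.2971]
```

View pics/g1.png

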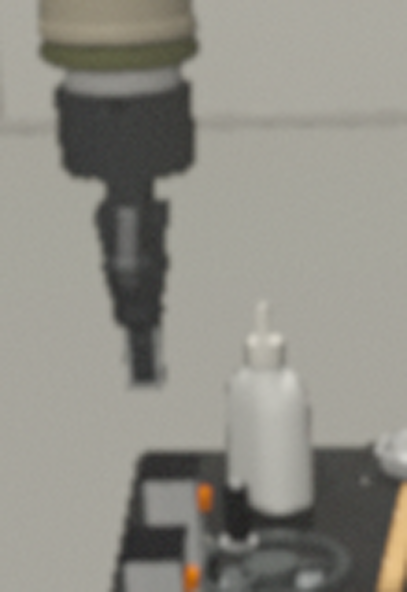

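```bash
python3 - <<'E'
from cell import arm
from u import *
np.set_printoptions(precision=4,suppress=True)
T=arm.calibration('top');S=arm.calibration('side')
print(proj(S,[[.244,.548,.201],[.244,.548,.24],[0,0,0],[.1,.1,0]]),proj(T,[[0,0,0],[.1,.1,0],[.1,-.1,0]]))
s=cv2.imread('pics/side0.png')[:,:,::-1]
crop(s,400,150,130,170,3.5,'pics/g2.png')
E
```

```text
[[457.9834 319.977 ]
 [461.5281 298.7926]
 [451.5329 255.6015]
 [429.1178 276.6062]] [[261.4517 363.7316]
 [232.0503 334.4812]
 [290.3322 333.9156]]
```

View pics/g2.png

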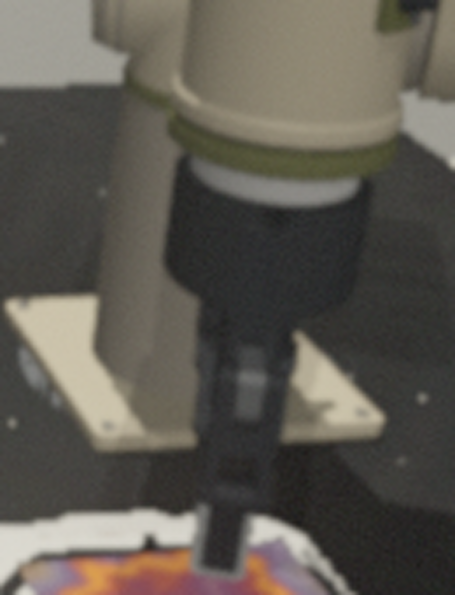

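```bash
python3 - <<'E'
from cell import arm
from u import *
np.set_printoptions(precision=4,suppress=True)
T=arm.calibration('top');S=arm.calibration('side')
M=R.from_rotvec([ 2.63404636e+00,1.71068758e+00,-2.35802274e-03]).as_matrix()
p=np.array([.244,.548,.201])
for sx in (-1,1):
  for dz in (0,.035): print(sx,dz,proj(S,p+M@np.array([sx*.0425,0,-.013])+[0,0,dz]))
p=arm.get_ee_pos()
# estimate: shut tip seen at (188.6-.5,164)
o,v=ray(S,[(188.1,163.5)]); v=v[0]
print('at x plane', o+v*(p[0]-o[0])/v[0], 'at y plane',o+v*(p[1]-o[1])/v[1])
im=arm.camera('top'); crop(im,170,110,80,90,6.5,'pics/g3.png')
E
```

```text
-1 0 [[459.5544 298.3107]]
-1 0.035 [[462.6261 279.6931]]
1 0 [[458.6989 329.1467]]
1 0.035 [[462.0703 309.2783]]
at x plane [0.676  0.155  0.3393] at y plane [0.6786 0.1269 0.3299]
```

View pics/g3.png

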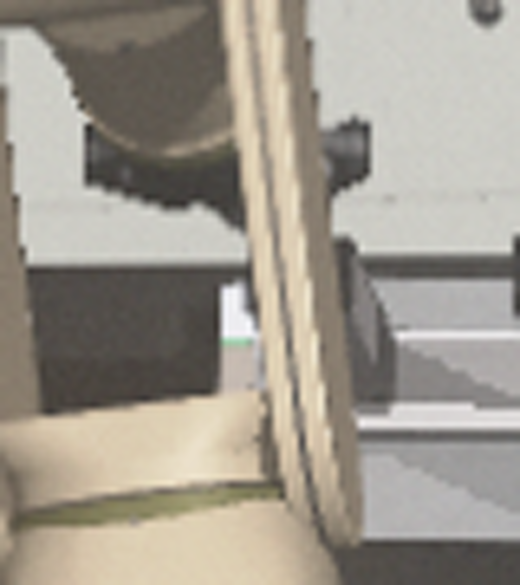

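The shut fingertips appear about 33 mm higher in the side image than the reported TCP, both now and at the start. I'll touch the bench and the upright to settle which is right.

```bash
python3 - <<'E'
from cell import arm
from u import *
np.set_printoptions(precision=4,suppress=True)
arm.move_straight([.677,.127,.21],rate=.2)
print(arm.move_straight([.677,.127,.17],rate=.03,f_stop=5),arm.get_ee_pos(),arm.get_contact_force())
arm.move_straight([.677,.127,.26],rate=.2)
arm.reach([.43,.06,.26],down(np.pi/2));arm.move_straight([.43,.06,.05],rate=.2)
try: r=arm.move_straight([.43,.06,-.05],rate=.04,f_stop=5)
except arm.PlanningError as e: print(e); r=arm.move_straight([.43,.06,-.01],rate=.04,f_stop=5)
print(r,arm.get_ee_pos(),arm.get_contact_force())
show(arm,2)
arm.move_straight([.43,.06,.05],rate=.2)
print(arm.get_time_s(), proj(arm.calibration('side'),[[.43,.06,0]]))
s=cv2.imread('pics/side_2.png')[:,:,::-1]; crop(s,220,150,140,150,4,'pics/g4.png')
E
```

```text
True [0.678  0.127  0.1926] [ 6.0069  0.7329 -3.0162]
True [ 0.43    0.06   -0.0306] [-3.8896 -0.3088 11.1045]
13.4667 [[297.5766 274.9079]]
```

View pics/g4.png

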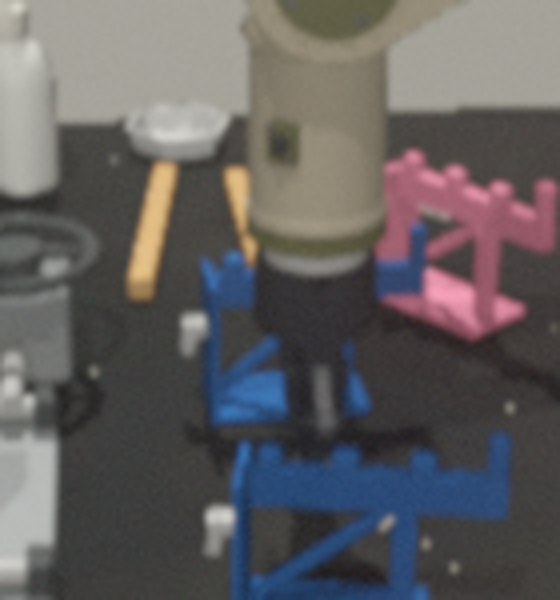

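Bench contact came at a reported z of −0.0306, so the real fingertips sit about 30 mm above the reported TCP. I'll use that offset. Now I grasp the left bracket.

```bash
cat >> u.py <<'E'
DZ=-.030
def grab_bracket(arm,x,y,yaw,zc=.0493):
    o=down(yaw+np.pi/2)
    arm.reach([x,y,.20],o); arm.command_gripper(.055)
    arm.move_straight([x,y,zc+.03],rate=.2)
    print('down hit',arm.move_straight([x,y,zc],rate=.06,f_stop=8),arm.get_ee_pos())
    arm.command_gripper(0.0)
    print('gap',arm.get_finger_gap(),arm.get_contact_force())
E
python3 - <<'E'
from cell import arm
from u import *
np.set_printoptions(precision=4,suppress=True)
arm.move_straight([.43,.06,.2],rate=.3)
grab_bracket(arm,.4303,.1973,-.172)
p=arm.get_ee_pos(); arm.move_straight([p[0],p[1],.20],rate=.12)
print(arm.get_ee_pos(),arm.get_contact_force(),arm.get_finger_gap())
arm.reach([.555,.129,.20],down(np.pi/2-.02))
show(arm,3);print(arm.get_time_s())
t=cv2.imread('pics/top_3.png')[:,:,::-1];s=cv2.imread('pics/side_3.png')[:,:,::-1]
cv2.imwrite('pics/j3.png',cv2.resize(np.hstack([t[130:280,180:320],s[150:300,160:340]]),None,fx=2.5,fy=2.5,interpolation=cv2.INTER_CUBIC)[:,:,::-1])
E
```

```text
down hit False [0.4301 0.1972 0.0491]
gap 0.011228664987920618 [-0.9133 -0.5656 -2.7886]
[0.4294 0.197  0.1989] [-0.0651 -0.0979 -4.3319] 0.010966821495652496
19.2833
```

View pics/j3.png

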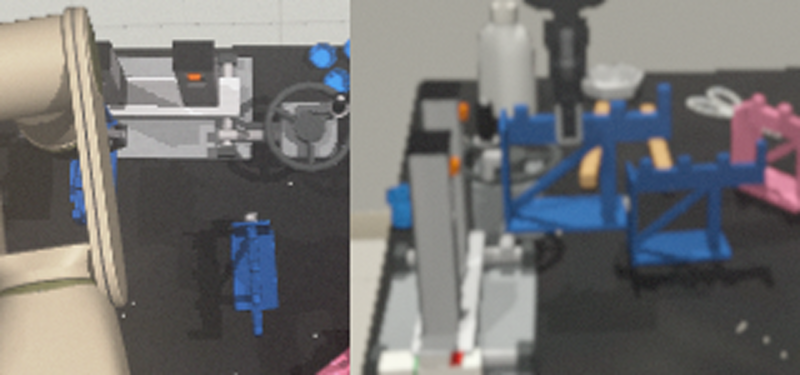

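```bash
python3 - <<'E'
from cell import arm
from u import *
np.set_printoptions(precision=4,suppress=True)
S=arm.calibration('side')
print('expect 222,195:',proj(S,[[.6165,.153,.2496],[.6165,.153,.1496]]))
o=down(np.pi/2-.02)
f0=arm.get_contact_force()
arm.move_straight([.565,.1287,.1638],o,rate=.1)
h=arm.move_straight([.625,.1275,.1638],o,rate=.02,f_stop=9)
print(h,arm.get_ee_pos(),arm.get_contact_force()-f0,arm.get_time_s())
show(arm,4)
t=cv2.imread('pics/top_4.png')[:,:,::-1];s=cv2.imread('pics/side_4.png')[:,:,::-1]
cv2.imwrite('pics/j4.png',cv2.resize(np.hstack([t[130:230,200:300],s[170:270,170:270]]),None,fx=4,fy=4,interpolation=cv2.INTER_CUBIC)[:,:,::-1])
E
```

```text
expect 222,195: [[218.9039 201.7217]
 [221.0541 242.8343]]
True [0.6001 0.128  0.1625] [-3.7517 -0.189   1.8218] 21.5917
```

View pics/j4.png

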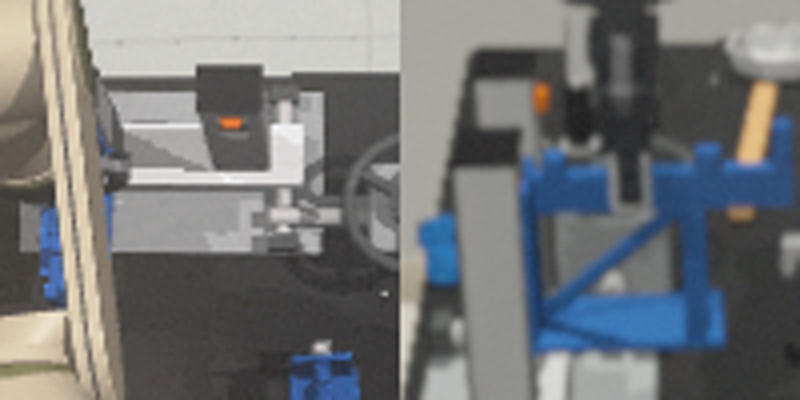

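```bash
python3 - <<'E'
from cell import arm
from u import *
np.set_printoptions(precision=4,suppress=True)
o=down(np.pi/2-.02)
p=arm.get_ee_pos()
h=arm.move_straight([.602,.128,.130],o,rate=.025,f_stop=22)
print(h,arm.get_ee_pos(),arm.get_contact_force(),arm.get_time_s())
show(arm,5)
t=cv2.imread('pics/top_5.png')[:,:,::-1];s=cv2.imread('pics/side_5.png')[:,:,::-1]
cv2.imwrite('pics/j5.png',cv2.resize(np.hstack([t[130:230,200:300],s[170:270,170:270]]),None,fx=4,fy=4,interpolation=cv2.INTER_CUBIC)[:,:,::-1])
E
```

```text
True [0.6014 0.128  0.1435] [-1.2678 -0.0092  6.4358] 22.4917
```

View pics/j5.png

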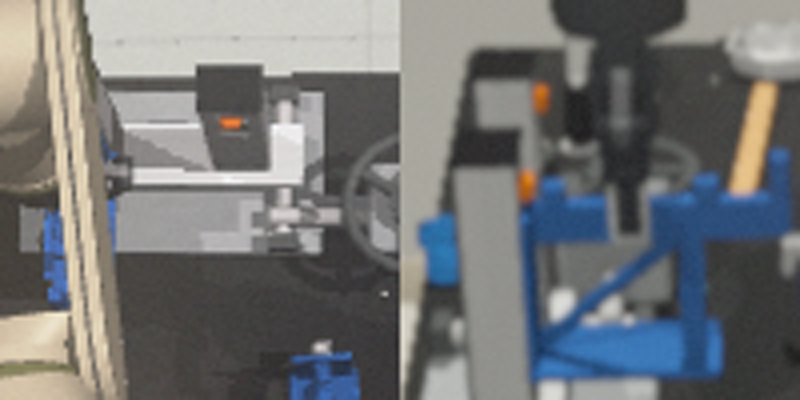

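The orange catch is out above the back plate, at side (183+170/4…), just left of the bracket top. I release it and move on to the right bracket.

```bash
python3 - <<'E'
from cell import arm
from u import *
np.set_printoptions(precision=4,suppress=True)
arm.command_gripper(.045)
p=arm.get_ee_pos(); arm.move_straight([p[0],p[1],.23],rate=.2)
arm.reach([.45,-.02,.23],down(np.pi/2+.026))
show(arm,6)
t=cv2.imread('pics/top_6.png')[:,:,::-1];s=cv2.imread('pics/side_6.png')[:,:,::-1]
cv2.imwrite('pics/j6.png',cv2.resize(np.hstack([t[130:230,190:290],s[170:270,170:270]]),None,fx=4,fy=4,interpolation=cv2.INTER_CUBIC)[:,:,::-1])
grab_bracket(arm,.4245,-.0739,.026)
p=arm.get_ee_pos(); arm.move_straight([p[0],p[1],.20],rate=.12)
print(arm.get_ee_pos(),arm.get_finger_gap(),arm.get_time_s())
E
```

```text
down hit False [ 0.4243 -0.0739  0.0491]
gap 0.011204753183962909 [-0.3008  0.865  -1.6818]
[ 0.4237 -0.0737  0.199 ] 0.010912092777380318 28.4583
```

View pics/j6.png

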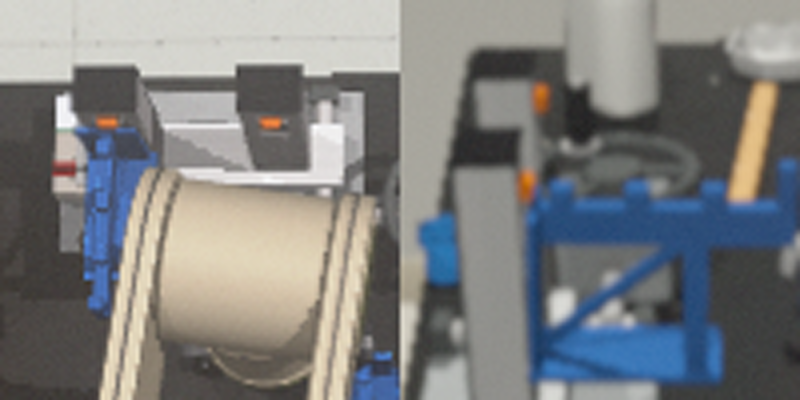

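The left bracket is hanging under its catch: the orange shows at top (217,160) above the blue back plate. Now I insert the right one.

```bash
python3 - <<'E'
from cell import arm
from u import *
np.set_printoptions(precision=4,suppress=True)
o=down(np.pi/2-.02)
arm.reach([.555,-.0015,.20],o)
f0=arm.get_contact_force()
arm.move_straight([.563,-.0015,.1645],o,rate=.1)
h=arm.move_straight([.625,-.0027,.1645],o,rate=.02,f_stop=9)
p=arm.get_ee_pos();print(h,p,arm.get_contact_force()-f0,arm.get_time_s())
show(arm,7)
if h and .592<p[0]<.606:
    h=arm.move_straight([p[0]+.0015,-.002,.130],o,rate=.025,f_stop=22)
    print(h,arm.get_ee_pos(),arm.get_contact_force(),arm.get_time_s())
show(arm,8)
a=[]
for n in (7,8):
    t=cv2.imread(f'pics/top_{n}.png');s=cv2.imread(f'pics/side_{n}.png')
    a.append(np.hstack([t[130:230,190:290],s[170:270,170:270]]))
cv2.imwrite('pics/j8.png',cv2.resize(np.vstack(a),None,fx=3,fy=3,interpolation=cv2.INTER_CUBIC))
E
```

```text
True [ 0.597  -0.002   0.1633] [-3.338   1.1352  1.4707] 31.4
True [ 0.5981 -0.0019  0.1437] [-2.1781 -0.7141  5.8236] 32.3167
```

View pics/j8.png

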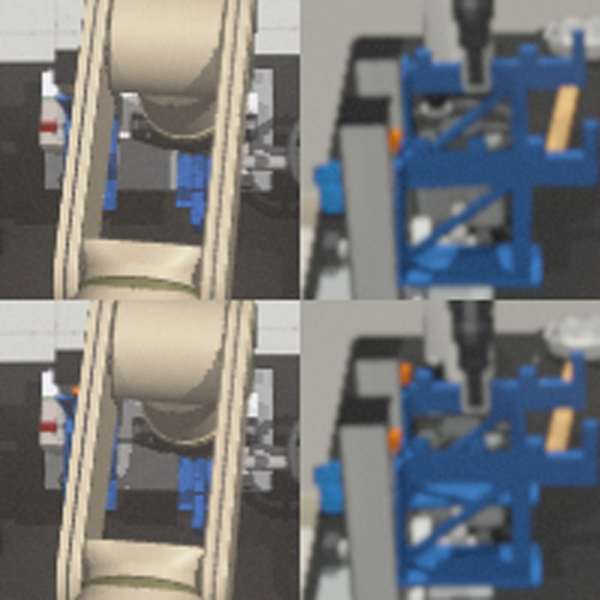

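Both catches are out after the press. I release, park to the left and look at everything, including a search for a third rod.

```bash
python3 - <<'E'
from cell import arm
from u import *
np.set_printoptions(precision=4,suppress=True)
arm.command_gripper(.045)
p=arm.get_ee_pos(); arm.move_straight([p[0],p[1],.26],rate=.25)
q=arm.get_q(); q[0]=1.2; arm.movej(q)
show(arm,9);print(arm.get_time_s())
t=cv2.imread('pics/top_9.png');s=cv2.imread('pics/side_9.png')
cv2.imwrite('pics/j9.png',cv2.resize(np.hstack([t[130:290,190:440],s[160:320,160:350]]),None,fx=1.8,fy=1.8,interpolation=cv2.INTER_CUBIC))
T=arm.calibration('top')
hsv=cv2.cvtColor(t,cv2.COLOR_BGR2HSV)
m=cv2.inRange(hsv,(10,90,120),(25,255,255))
n,l,st,c=cv2.connectedComponentsWithStats(m)
for i in range(1,n):
    if st[i,4]>60:
        r=cv2.minAreaRect(np.argwhere(l==i)[:,::-1].astype(np.float32)); 
        w=onz(T,cv2.boxPoints(r),.018); print(np.round(r[0],1),np.round(r[1],1),w.mean(0),w.tolist() if r[0][0]>300 else '')
E
```

```text
36.1083
[  5. 101.] [22. 10.] [0.9848 1.0115 0.018 ] 
[133.1 191.6] [50.6 49. ] [0.6047 0.4576 0.018 ] 
[363.5 214.8] [68.   5.3] [ 0.506  -0.3633  0.018 ] [[0.5139958800700659, -0.2435235120718966, 0.018000000000000016], [0.532507666418895, -0.24643977849778592, 0.018000000000000016], [0.4979517147258805, -0.48331434579566, 0.018000000000000016], [0.47945372493111493, -0.47994407929822414, 0.018000000000000016]]
[355.  226.2] [ 5.6 68.2] [ 0.4663 -0.3319  0.018 ] [[0.47452144668809676, -0.21229558953163102, 0.018000000000000016], [0.47778483019134355, -0.4516839389026819, 0.018000000000000016], [0.45798973433081025, -0.45130782171479306, 0.018000000000000016], [0.4548445165402404, -0.2123610595960699, 0.018000000000000016]]
[132.6 319.4] [33.  52.1] [0.1519 0.4456 0.018 ] 
[113.6 300.1] [13.4 30. ] [0.2181 0.5152 0.018 ]
```

View pics/j9.png

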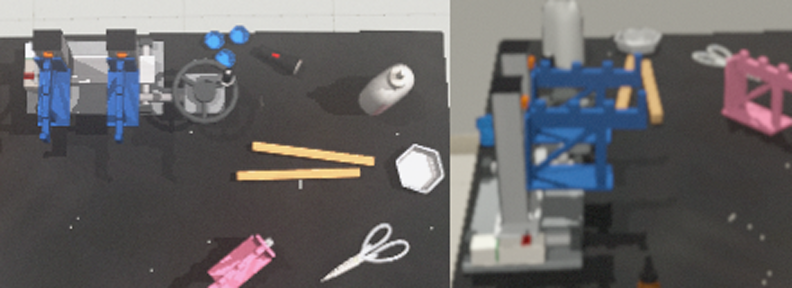

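View pics/top_9.png

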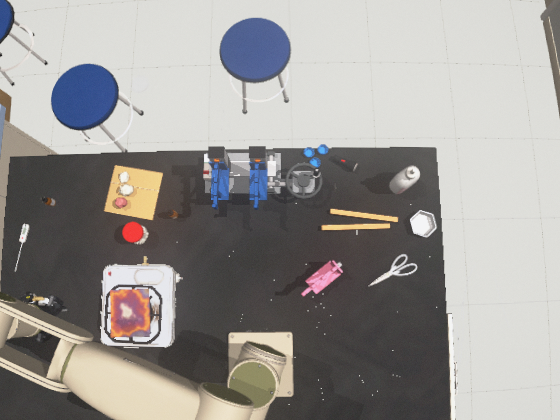

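Both brackets are locked with the catches out. There are two rods, and the one at top (355,226) has been knocked about 38 mm. I check the notch positions with an overlay.

```bash
python3 - <<'E'
from cell import arm
from u import *
T=arm.calibration('top');S=arm.calibration('side')
c=np.array([.660,.0625]);yw=-.022
ex=np.array([np.cos(yw),np.sin(yw)]);ey=np.array([-ex[1],ex[0]])
for nm,C,(x0,y0,w,h) in (('top',T,(200,140,80,80)),('side',S,(180,170,90,90))):
    im=cv2.imread(f'pics/{nm}_9.png'); k=cv2.resize(im[y0:y0+h,x0:x0+w],None,fx=6,fy=6,interpolation=cv2.INTER_CUBIC)
    for s in (1,-1):
        for x in (-.0185,-.0615,-.1045,-.1475):
            xx=c+ex*x+ey*s*.065; z=.192+.016-.05*(-x) # tooth tops w/ droop
            if x<-.14: z+=.014
            u=proj(C,[[xx[0],xx[1],z]])[0]+.5
            cv2.circle(k,tuple(int(v) for v in (u-[x0,y0])*6),4,(0,255,255),1)
    cv2.imwrite(f'pics/o_{nm}.png',k)
a=cv2.imread('pics/o_top.png');b=cv2.imread('pics/o_side.png')
cv2.imwrite('pics/o.png',cv2.resize(np.hstack([cv2.resize(a,(540,540)),b]),None,fx=.74,fy=.74))
E
```

```text
(no output)
```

View pics/o.png

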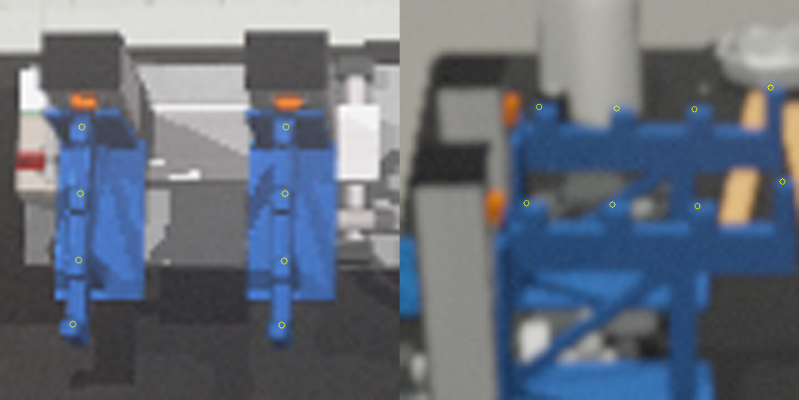

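```bash
cat >> u.py <<'E'
RC=np.array([.6565,.0625]);RY=-.022
REX=np.array([np.cos(RY),np.sin(RY)]);REY=np.array([-REX[1],REX[0]])
def down_ok(arm,p,yaw):
    c=[]
    for y in (yaw,yaw+np.pi,yaw-np.pi):
        q=arm.inverse_kinematics(p,down(y))
        if q is not None: c.append((abs(q[5]),y))
    return down(min(c)[1])
def grab_rod(arm,x,y,yaw,op=.034):
    o=down_ok(arm,[x,y,.15],yaw)
    arm.reach([x,y,.15],o); arm.command_gripper(op)
    arm.move_straight([x,y,.02],rate=.25)
    h=arm.move_straight([x,y,-.027],rate=.06,f_stop=8)
    zg=arm.get_ee_pos()[2]; print('hit',h,arm.get_ee_pos())
    arm.command_gripper(0.0); print('gap',arm.get_finger_gap(),arm.get_contact_force())
    arm.move_straight([x,y,.25],rate=.25); print('gap up',arm.get_finger_gap())
    return zg
def place_rod(arm,xn,yoff,zg):
    p=RC+REX*xn+REY*yoff
    o=down_ok(arm,[*p,.25],RY)
    arm.reach([*p,.25],o)
    show(arm,'pre')
    arm.move_straight([*p,zg+.212],o,rate=.15)
    h=arm.move_straight([*p,zg+.182],o,rate=.03,f_stop=5)
    print('placed',h,arm.get_ee_pos()-[0,0,zg],arm.get_contact_force(),arm.get_finger_gap())
E
python3 - <<'E'
from cell import arm
from u import *
np.set_printoptions(precision=4,suppress=True)
arm.reach([.45,-.2,.25],down_ok(arm,[.45,-.2,.25],-.144))
zg=grab_rod(arm,.5075,-.3435,-.144)
open('zg','w').write(str(zg))
p=RC+REX*-.083+REY*.02
arm.reach([*p,.25],down_ok(arm,[*p,.25],RY))
show(arm,10);print(arm.get_time_s(),arm.get_q())
t=cv2.imread('pics/top_10.png');s=cv2.imread('pics/side_10.png')
cv2.imwrite('pics/j10.png',cv2.resize(np.hstack([t[130:290,190:440],s[130:290,160:350]]),None,fx=1.8,fy=1.8,interpolation=cv2.INTER_CUBIC))
E
```

```text
hit False [ 0.5078 -0.3437 -0.0267]
gap 0.01607945920107911 [0.9708 0.9243 3.0549]
gap up 0.01661560794692555
44.8667 [ 0.0555  0.0614  1.4726 -0.0003  1.6077  0.0792]
```

View pics/j10.png

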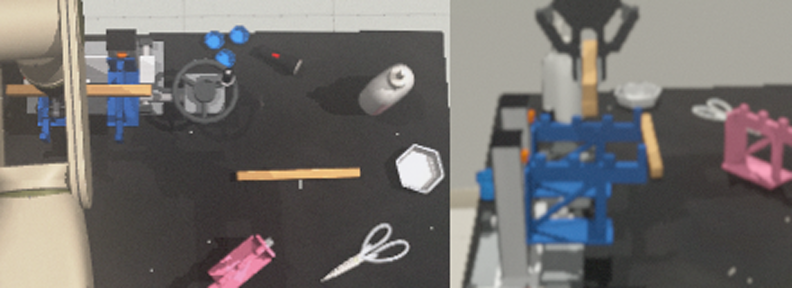

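```bash
python3 - <<'E'
from cell import arm
from u import *
np.set_printoptions(precision=4,suppress=True)
T=arm.calibration('top')
print('rod ends/centre',onz(T,[(193.9,179.7),(274.2,179.7),(234,179.7)],.295), 'want y ~.0625', arm.get_ee_pos())
zg=float(open('zg').read())
place_rod(arm,-.083,.02,zg)
show(arm,11);print(arm.get_time_s())
t=cv2.imread('pics/top_11.png');s=cv2.imread('pics/side_11.png')
cv2.imwrite('pics/j11.png',cv2.resize(np.hstack([t[130:250,190:290],s[160:280,180:280]]),None,fx=4,fy=4,interpolation=cv2.INTER_CUBIC))
E
```

```text
rod ends/centre [[ 0.5743  0.18    0.295 ]
 [ 0.5697 -0.0588  0.295 ]
 [ 0.5719  0.0601  0.295 ]] want y ~.0625 [0.5742 0.0831 0.2499]Traceback (most recent call last):
  File "<stdin>", line 7, in <module>
  File "u.py", line 64, in place_rod
    arm.move_straight([*p,zg+.212],o,rate=.15)
    ~~~~~~~~~~~~~~~~~^^^^^^^^^^^^^^^^^^^^^^^^^
cell.PlanningError: the arm cannot follow that straight line within its joint ranges
```

```bash
python3 - <<'E'
from cell import arm
from u import *
np.set_printoptions(precision=4,suppress=True)
print(arm.get_q(),arm.get_ee_pos(),arm.get_orientation(),down_ok(arm,arm.get_ee_pos(),RY))
p=arm.get_ee_pos();zg=float(open('zg').read())
for z in (.24,.22,.2,.185,.16):
    for yw in (RY,RY+np.pi):
        print(z,yw,arm.inverse_kinematics([p[0],p[1],z],down(yw)))
try: arm.move_straight([p[0],p[1],zg+.212],rate=.15); print('ok')
except arm.PlanningError as e: print(e)
E
```

```text
[0.0571 0.0612 1.4726 0.     1.6077 0.0794] [0.574  0.0841 0.25  ] [-3.1414  0.0351 -0.    ] [ 3.1414 -0.0346  0.    ]
0.24 -0.022 [ 0.0571  0.0634  1.4883 -0.      1.5898  0.0791]
0.24 3.1195926535897933 None
0.22 -0.022 [ 0.0571  0.0694  1.5182 -0.      1.554   0.0791]
0.22 3.1195926535897933 None
0.2 -0.022 [ 0.0571  0.0773  1.5463 -0.      1.518   0.0791]
0.2 3.1195926535897933 None
0.185 -0.022 [ 0.0571  0.0845  1.5661 -0.      1.4911  0.0791]
0.185 3.1195926535897933 None
0.16 -0.022 [ 0.0571  0.0989  1.5967 -0.      1.446   0.0791]
0.16 3.1195926535897933 None
ok
```

The planner interpolated the rotation vector through its ±π sign flip. I keep the orientation fixed (None) instead.

```bash
sed -i 's/zg+.212\],o,/zg+.212],/; s/zg+.182\],o,/zg+.182],/' u.py; python3 - <<'E'
from cell import arm
from u import *
np.set_printoptions(precision=4,suppress=True)
zg=float(open('zg').read())
p=RC+REX*-.083+REY*.02
h=arm.move_straight([*p,zg+.182],rate=.03,f_stop=5)
print('placed',h,arm.get_ee_pos()-[0,0,zg],arm.get_contact_force(),arm.get_finger_gap())
show(arm,11);print(arm.get_time_s())
t=cv2.imread('pics/top_11.png');s=cv2.imread('pics/side_11.png')
cv2.imwrite('pics/j11.png',cv2.resize(np.hstack([t[130:250,190:290],s[160:280,180:280]]),None,fx=4,fy=4,interpolation=cv2.INTER_CUBIC))
E
```

```text
placed True [0.5736 0.0843 0.1918] [-2.1067  0.1967  6.1542] 0.016623938403189632
46.5917
```

View pics/j11.png

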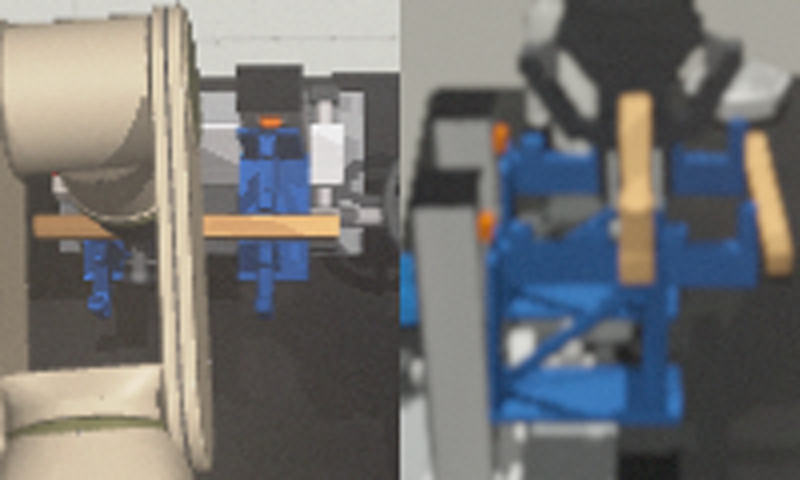

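The rod has come down at notch-floor height, 192 mm of lift against 202 mm for a tooth top. I release it and check.

```bash
python3 - <<'E'
from cell import arm
from u import *
np.set_printoptions(precision=4,suppress=True)
arm.command_gripper(.034)
p=arm.get_ee_pos(); arm.move_straight([p[0],p[1],.26],rate=.25)
arm.reach([.42,-.2,.25],down_ok(arm,[.42,-.2,.25],0.013))
show(arm,12);print(arm.get_time_s())
t=cv2.imread('pics/top_12.png');s=cv2.imread('pics/side_12.png')
cv2.imwrite('pics/j12.png',cv2.resize(np.hstack([t[130:250,190:310],s[160:280,180:300]]),None,fx=3.3,fy=3.3,interpolation=cv2.INTER_CUBIC))
T=arm.calibration('top')
m=cv2.inRange(cv2.cvtColor(t,cv2.COLOR_BGR2HSV),(10,90,120),(25,255,255))
n,l,st,c=cv2.connectedComponentsWithStats(m)
for i in range(1,n):
    if st[i,4]>60 and c[i,0]>180:
        r=cv2.minAreaRect(np.argwhere(l==i)[:,::-1].astype(np.float32)); 
        for z in (.018,.208): print(np.round(r[0],1),np.round(r[1],1),onz(T,cv2.boxPoints(r),z).mean(0),r[2])
E
```

```text
48.7667
[236.  186.5] [ 5. 76.] [0.615  0.0845 0.018 ] 90.0
[236.  186.5] [ 5. 76.] [0.5713 0.064  0.208 ] 90.0
[373.5 225.5] [ 5. 31.] [ 0.4676 -0.3966  0.018 ] 90.0
[373.5 225.5] [ 5. 31.] [ 0.4408 -0.3621  0.208 ] 90.0
```

View pics/j12.png

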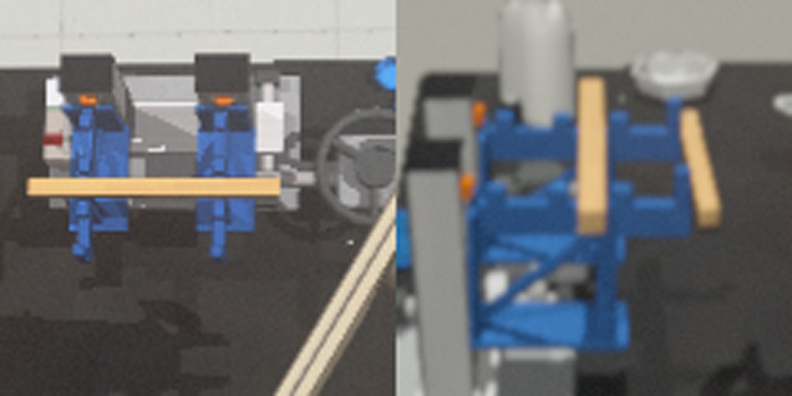

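The first rod sits level in the middle notches, at top (236,186), centred at y = 0.064. Now the second rod, into the front notches.

```bash
python3 - <<'E'
from cell import arm
from u import *
np.set_printoptions(precision=4,suppress=True)
zg=grab_rod(arm,.4655,-.332,.0134,.045)
place_rod(arm,-.126,0.0,zg)
show(arm,13);print(arm.get_time_s())
t=cv2.imread('pics/top_13.png');s=cv2.imread('pics/side_13.png')
cv2.imwrite('pics/j13.png',cv2.resize(np.hstack([t[130:250,190:290],s[160:280,180:280]]),None,fx=4,fy=4,interpolation=cv2.INTER_CUBIC))
E
```

```text
hit False [ 0.4658 -0.3322 -0.0267]
gap 0.016362668830364673 [0.1716 0.3173 4.2094]
gap up 0.01634489541273747
placed True [0.53   0.0653 0.1893] [-1.8289 -1.0325  6.0407] 0.016512691633848893
55.9833
```

View pics/j13.png

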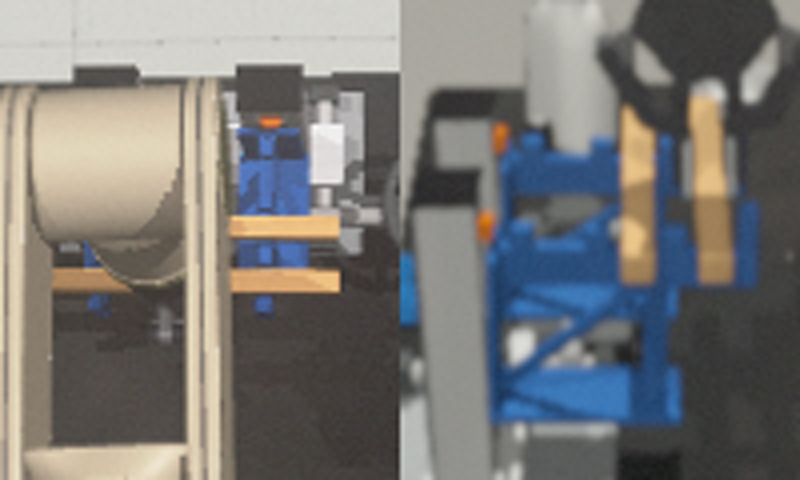

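```bash
python3 - <<'E'
from cell import arm
from u import *
np.set_printoptions(precision=4,suppress=True)
arm.command_gripper(.030)
p=arm.get_ee_pos(); arm.move_straight([p[0],p[1],.26],rate=.25)
q=arm.get_q(); q[0]=1.0; arm.movej(q)
show(arm,14);print(arm.get_time_s())
def g(im,x0,y0,w,h,sc):
    c=cv2.resize(im[y0:y0+h,x0:x0+w],None,fx=sc,fy=sc,interpolation=cv2.INTER_NEAREST)
    for i in range(0,w,10): cv2.putText(c,str(x0+i),(i*sc,10),0,.38,(0,255,255),1); cv2.line(c,(i*sc,0),(i*sc,h*sc),(0,160,160),1)
    for i in range(0,h,10): cv2.putText(c,str(y0+i),(0,i*sc+10),0,.38,(0,255,255),1); cv2.line(c,(0,i*sc),(w*sc,i*sc),(0,160,160),1)
    return c
t=cv2.imread('pics/top_14.png');s=cv2.imread('pics/side_14.png')
cv2.imwrite('pics/j14.png',np.hstack([g(t,280,155,50,50,8),g(s,195,175,50,50,8)]))
cv2.imwrite('pics/j14b.png',cv2.resize(np.hstack([t[130:250,190:310],s[160:280,180:300]]),None,fx=3.3,fy=3.3,interpolation=cv2.INTER_CUBIC))
E
```

```text
58.725
```

View pics/j14.png

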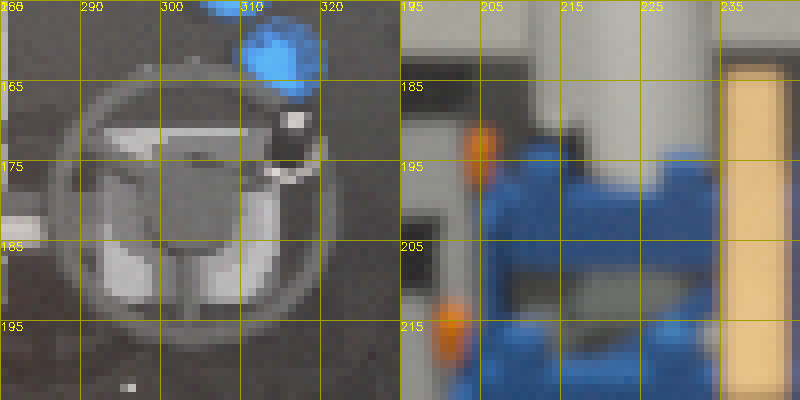

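View pics/j14b.png

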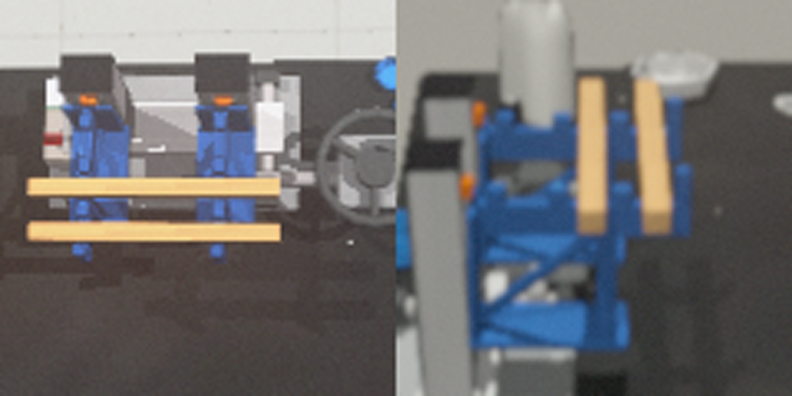

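```bash
python3 - <<'E'
from cell import arm
from u import *
np.set_printoptions(precision=4,suppress=True)
T=arm.calibration('top');S=arm.calibration('side');h=np.array([.5,.5])
def tr(n,a,b): r=tri(T,np.array(a)-h,S,np.array(b)-h); print(n,*r); return r[0]
w=tr('wheel',(304,180.2),(225.2,212.5))
for z in (.13,.14,.15,.16,.17):
    P=onz(T,[np.array(p)-h for p in [(286,180),(322,180),(304,162.5),(304,198.2)]],z); print(z,P[0,1]-P[1,1],P[2,0]-P[3,0],P[:2].mean(0))
tr('post top',(316.4,170.),(213.8,191)); tr('post base',(316.3,176.5),(213.8,207.5))
s=cv2.imread('pics/side0.png')
def g(im,x0,y0,w,h,sc):
    c=cv2.resize(im[y0:y0+h,x0:x0+w],None,fx=sc,fy=sc,interpolation=cv2.INTER_NEAREST)
    for i in range(0,w,10): cv2.putText(c,str(x0+i),(i*sc,10),0,.38,(0,255,255),1); cv2.line(c,(i*sc,0),(i*sc,h*sc),(0,160,160),1)
    for i in range(0,h,10): cv2.putText(c,str(y0+i),(0,i*sc+10),0,.38,(0,255,255),1); cv2.line(c,(0,i*sc),(w*sc,i*sc),(0,160,160),1)
    return c
cv2.imwrite('pics/ws.png',g(s,195,180,60,60,9))
E
```

```text
wheel [ 0.6147 -0.1524  0.0898] 0.006394766465644163
0.13 0.11883479657243846 0.12110777306227916 [ 0.6089 -0.1513  0.13  ]
0.14 0.11806761479765433 0.12032591725103581 [ 0.6065 -0.1509  0.14  ]
0.15 0.11730043302287017 0.11954406143979246 [ 0.6041 -0.1505  0.15  ]
0.16 0.11653325124808601 0.11876220562854933 [ 0.6016 -0.1502  0.16  ]
0.17 0.11576606947330184 0.11798034981730599 [ 0.5992 -0.1498  0.17  ]
post top [ 0.6409 -0.1926  0.1394] 0.0021078276182353245
post base [ 0.6383 -0.1955  0.0852] 0.013455447157403001
```

View pics/ws.png

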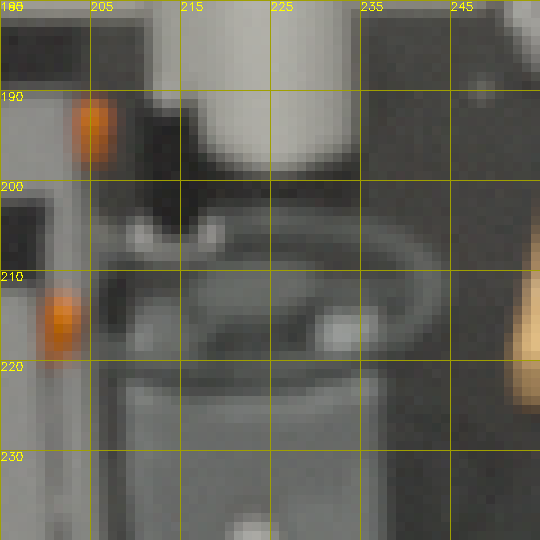

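```bash
python3 - <<'E'
from u import *
s=cv2.imread('pics/side_14.png');t=cv2.imread('pics/top_14.png')
def g(im,x0,y0,w,h,sc):
    c=cv2.resize(im[y0:y0+h,x0:x0+w],None,fx=sc,fy=sc,interpolation=cv2.INTER_NEAREST)
    for i in range(0,w,10): cv2.putText(c,str(x0+i),(i*sc,10),0,.38,(0,255,255),1); cv2.line(c,(i*sc,0),(i*sc,h*sc),(0,160,160),1)
    for i in range(0,h,10): cv2.putText(c,str(y0+i),(0,i*sc+10),0,.38,(0,255,255),1); cv2.line(c,(0,i*sc),(w*sc,i*sc),(0,160,160),1)
    return c
cv2.imwrite('pics/sc.png',np.hstack([g(s,165,270,80,40,7)[:,:],g(t,195,148,20,40,7)]))
E
```

```text
(no output)
```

View pics/sc.png

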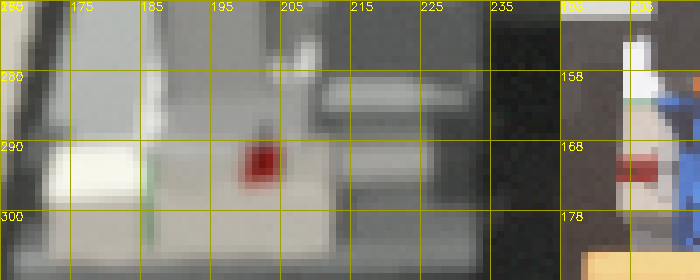

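```bash
python3 - <<'E'
from cell import arm
from u import *
np.set_printoptions(precision=4,suppress=True)
T=arm.calibration('top');S=arm.calibration('side')
for im in ('0','_14'):
    for nm,C in (('top',T),('side',S)):
        a=cv2.imread(f'pics/{nm}{im}.png'); hs=cv2.cvtColor(a,cv2.COLOR_BGR2HSV)
        w=(slice(150,190),slice(195,215)) if nm=='top' else (slice(270,310),slice(165,245))
        m=np.zeros(hs.shape[:2],np.uint8); r=(cv2.inRange(hs,(0,120,50),(8,255,255))|cv2.inRange(hs,(172,120,50),(180,255,255)))
        m[w]=r[w]; ys,xs=np.nonzero(m); print(im,nm,'red',xs.mean(),ys.mean(),xs.min(),xs.max(),ys.min(),ys.max())
        g=np.zeros_like(m); r=cv2.inRange(hs,(40,30,60),(85,255,255)); g[w]=r[w]; ys,xs=np.nonzero(g); print('  green',xs.mean(),ys.mean(),len(xs),ys.min(),ys.max())
print('red',tri(T,(205.5,171.8),S,(201.7,292.8)))
for z in (.03,.04,.05,.06): print(z,onz(T,[(205,162.6),(205,171.8)],z),onz(S,[(185.8,294),(201.7,292.8)],z))
E
```

```text
0 top red 205.78571428571428 172.07142857142858 203 208 171 173
  green 206.0 162.0 5 162 162
0 side red 202.33333333333334 292.8333333333333 201 204 291 295
  green 185.83333333333334 298.1666666666667 24 293 304
_14 top red 205.64705882352942 172.05882352941177 203 208 171 173<stdin>:11: RuntimeWarning: Mean of empty slice.
  ret = ret.dtype.type(ret / rcount)
Traceback (most recent call last):
ValueError: zero-size array to reduction operation minimum which has no identity
```

```bash
python3 - <<'E'
from cell import arm
from u import *
np.set_printoptions(precision=4,suppress=True)
T=arm.calibration('top');S=arm.calibration('side')
print('red',tri(T,(205.7,172.0),S,(202.0,293)))
for z in (.03,.04,.05,.06,.07): print(z,onz(T,[(206,162.2),(205.7,172.)],z)[:,:2].ravel(),onz(S,[(185.9,294),(202.0,292.8)],z)[:,:2].ravel())
E
```

```text
red (array([0.6637, 0.1885, 0.0432]), np.float64(0.00046699317979765394))
0.03 [0.7029 0.1904 0.6669 0.1908] [0.7022 0.1687 0.6656 0.1671]
0.04 [0.7001 0.1886 0.6643 0.1891] [0.7004 0.1842 0.6644 0.1827]
0.05 [0.6972 0.1869 0.6617 0.1874] [0.6986 0.1998 0.6631 0.1982]
0.06 [0.6944 0.1852 0.659  0.1856] [0.6968 0.2153 0.6618 0.2138]
0.07 [0.6915 0.1835 0.6564 0.1839] [0.6949 0.2308 0.6606 0.2293]
```

Both rods are lying in their notches. The red pointer flag, at top (205.7,172), is about 36 mm short of the green line at x ≈ 0.700. I grip the crank with the tool leaned slightly away from the rods.

```bash
cat >> u.py <<'E'
TILT=.18
def tilt_R(sign):
    z=np.array([0,np.sin(TILT),-np.cos(TILT)]);x=np.array([sign*1.,0,0]);y=np.cross(z,x)
    return R.from_matrix(np.c_[x,y,z]).as_rotvec()
def crank_cmd(P):  # real pinch point -> commanded TCP (half/half for the 30 mm offset)
    z=np.array([0,np.sin(TILT),-np.cos(TILT)])
    return np.array(P)+z*.0187+np.array([0,.0027,-.030])
E
python3 - <<'E'
from cell import arm
from u import *
np.set_printoptions(precision=4,suppress=True)
P=np.array([.639,-.193,.118]); c=crank_cmd(P)
best=None
for sg in (1,-1):
    q=arm.inverse_kinematics(c+[0,0,.09],tilt_R(sg)); print(sg,q)
    if q is not None and (best is None or abs(q[5])<best[0]): best=(abs(q[5]),sg)
sg=best[1]
arm.movej([-.1,*arm.get_q()[1:]])
arm.reach(c+[0,0,.12],tilt_R(sg)); arm.command_gripper(.05)
arm.move_straight(c+[0,0,.035],rate=.15)
show(arm,15);print(arm.get_time_s(),arm.get_ee_pos())
t=cv2.imread('pics/top_15.png');s=cv2.imread('pics/side_15.png')
cv2.imwrite('pics/j15.png',cv2.resize(np.hstack([t[130:250,240:360],s[130:250,170:290]]),None,fx=3.3,fy=3.3,interpolation=cv2.INTER_CUBIC))
E
```

```text
1 [-0.4578  0.393   1.2666  0.1613  1.5623 -0.4656]
-1 None
62.8083 [ 0.6401 -0.1875  0.1066]
```

View pics/j15.png

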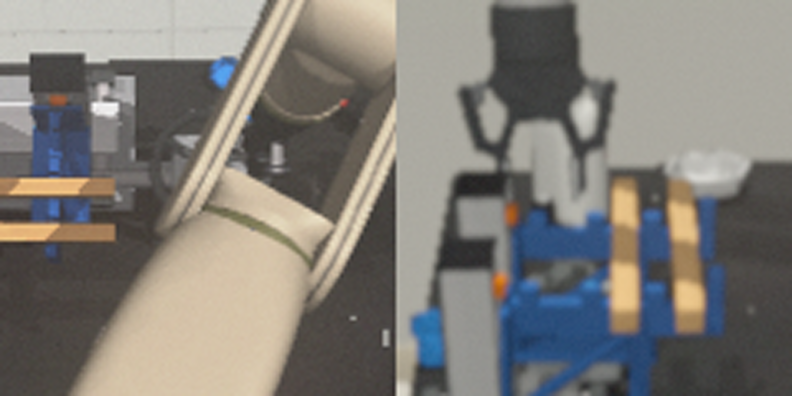

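```bash
python3 - <<'E'
from cell import arm
from u import *
np.set_printoptions(precision=4,suppress=True)
c=crank_cmd([.639,-.193,.118])
print(arm.move_straight(c,rate=.05,f_stop=8),arm.get_ee_pos())
arm.command_gripper(0.0)
print(arm.get_finger_gap(),arm.get_contact_force(),arm.get_ee_pos())
# first test step, then read forces
A=np.radians(-58.5); W=np.array([.639,-.193])-.047*np.array([np.cos(A),np.sin(A)])
for a in np.arange(.2,1.01,.2):
    th=A-a; P=[*(W+.047*np.array([np.cos(th),np.sin(th)])),.118]
    h=arm.move_straight(crank_cmd(P),rate=.06,f_stop=25)
    print(a,h,arm.get_ee_pos(),arm.get_contact_force(),arm.get_finger_gap())
    if h: break
show(arm,16);print(arm.get_time_s())
t=cv2.imread('pics/top_16.png');s=cv2.imread('pics/side_16.png')
cv2.imwrite('pics/j16.png',cv2.resize(np.hstack([t[130:250,190:340],s[130:250,170:290]]),None,fx=2.9,fy=2.9,interpolation=cv2.INTER_CUBIC))
E
```

```text
False [ 0.6392 -0.187   0.0699]
0.01854820177535447 [-1.4734  1.6878  4.7612] [ 0.6393 -0.187   0.0703]
0.2 False [ 0.6302 -0.1906  0.0703] [-2.441   3.6066  5.9253] 0.01818153010747703
0.4 False [ 0.621  -0.1923  0.0703] [-3.3516  5.094   7.1251] 0.018588016595974286
0.6000000000000001 False [ 0.6119 -0.192   0.0703] [-0.9988  9.6744  6.8249] 0.018515843767738342
0.8 False [ 0.603  -0.1901  0.0703] [ 1.1331 10.9042  6.0456] 0.018796570468937398
1.0 False [ 0.5948 -0.1865  0.0703] [ 4.6705 11.4242  4.6975] 0.01870495999458073
65.6833
```

View pics/j16.png

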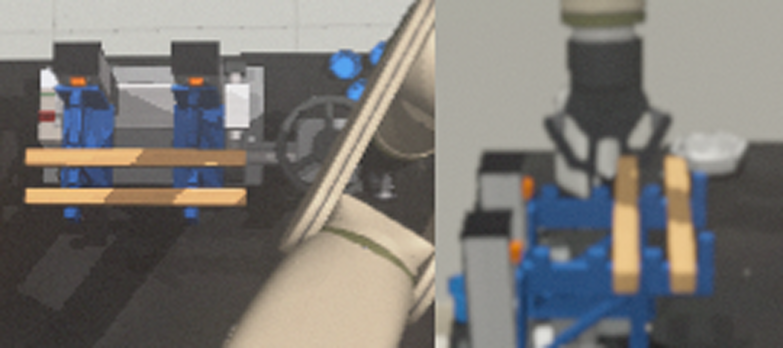

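Winding is going well: the red flag and uprights are moving and the grip is firm. The inward force is slight, so I add a small compliance correction and carry on.

```bash
cat > wind.py <<'E'
from cell import arm
from u import *
import sys,json
np.set_printoptions(precision=4,suppress=True)
a0,a1=map(float,sys.argv[1:3])
A=np.radians(-58.5)
try: W=np.array(json.load(open('W.json')))
except Exception: W=np.array([.639,-.193])-.047*np.array([np.cos(A),np.sin(A)])
f0=np.array([-1.47,1.69])
n=max(1,int(np.ceil(abs(a1-a0)/.2)))
for a in np.linspace(a0,a1,n+1)[1:]:
    f=arm.get_contact_force()[:2]-f0
    th=A-a; e=np.array([np.cos(th),np.sin(th)])
    W=W+.00012*e*(f@e) 
    h=arm.move_straight(crank_cmd([*(W+.047*e),.118]),rate=.06,f_stop=25)
    print(round(a,2),h,arm.get_ee_pos()[:2],arm.get_contact_force(),W)
    if h: break
json.dump(list(W),open('W.json','w'))
print(arm.get_time_s())
E
python3 wind.py 1.0 3.0
```

```text
1.2 False [ 0.5876 -0.1816] [4.2882 7.8809 2.6873] [ 0.6153 -0.1519]
1.4 False [ 0.5813 -0.1753] [4.2036 4.5908 3.3355] [ 0.616  -0.1512]
1.6 False [ 0.5763 -0.1678] [2.2042 4.8979 5.5057] [ 0.6167 -0.1508]
1.8 False [ 0.5727 -0.1594] [1.7498 1.8882 6.834 ] [ 0.6172 -0.1506]
2.0 False [ 0.5709 -0.1503] [0.3313 1.6893 7.0479] [ 0.6176 -0.1506]
2.2 False [ 0.5708 -0.1409] [0.3017 0.2774 7.8536] [ 0.6178 -0.1506]
2.4 False [ 0.5727 -0.1317] [-0.9763  2.4676  8.2054] [ 0.618  -0.1507]
2.6 False [ 0.5763 -0.1229] [-0.5141  2.2475  7.2857] [ 0.618  -0.1507]
2.8 False [ 0.5816 -0.1151] [0.6111 1.5482 7.7202] [ 0.6181 -0.1507]
3.0 False [ 0.5884 -0.1085] [-0.1176  1.4955  6.973 ] [ 0.6182 -0.1509]
68.7667
```

```bash
python3 wind.py 3.0 3.9; python3 - <<'E'
from cell import arm
from u import *
show(arm,17)
t=cv2.imread('pics/top_17.png');s=cv2.imread('pics/side_17.png')
a=cv2.resize(np.hstack([t[130:230,190:330],s[130:230,170:290]]),None,fx=3,fy=3,interpolation=cv2.INTER_CUBIC)
b=cv2.resize(np.hstack([s[270:310,165:235],t[148:188,195:225]]),None,fx=7,fy=7,interpolation=cv2.INTER_NEAREST)
cv2.imwrite('pics/j17.png',np.vstack([a[:, :700],b[:, :700]]))
E
```

```text
3.18 False [ 0.5955 -0.1039] [1.0958 1.7565 7.334 ] [ 0.6182 -0.1509]
3.36 False [ 0.6033 -0.1005] [1.5491 2.169  6.5973] [ 0.6183 -0.151 ]
3.54 False [ 0.6116 -0.0987] [1.7899 0.8202 6.7564] [ 0.6183 -0.151 ]
3.72 False [ 0.62   -0.0984] [1.5155 1.3075 6.832 ] [ 0.6183 -0.1511]
3.9 False [ 0.6284 -0.0995] [ 0.6824 -0.2105  6.308 ] [ 0.6183 -0.1511]
70.225
```

View pics/j17.png

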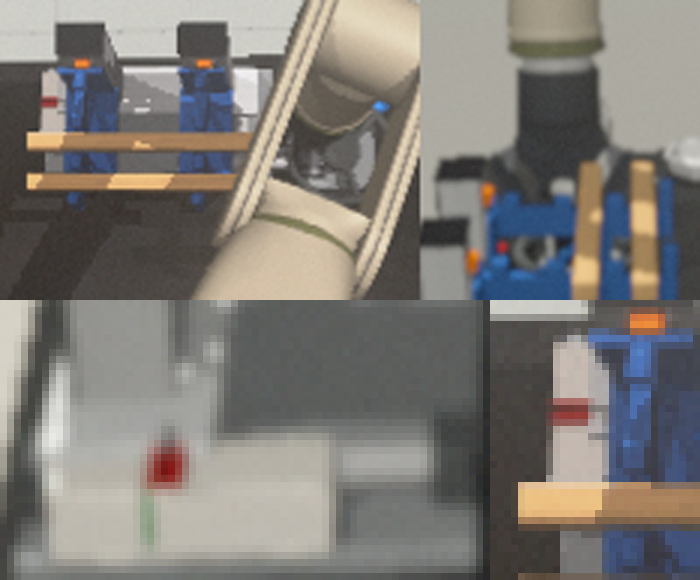

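```bash
cat > ptr.py <<'E'
from u import *
def ptr(arm,n):
    T=arm.calibration('top');S=arm.calibration('side');o={}
    for nm,w in (('top',(slice(145,190),slice(195,212))),('side',(slice(270,310),slice(165,245)))):
        a=cv2.imread(f'pics/{nm}_{n}.png').astype(float); e=np.clip(a[:,:,2]-np.maximum(a[:,:,0],a[:,:,1])-25,0,None); m=np.zeros_like(e); m[w]=e[w]
        ys,xs=np.mgrid[:420,:560]; o[nm]=((m*xs).sum()/m.sum(),(m*ys).sum()/m.sum())
    print(n,o,'x top',onz(T,[o['top']],.043)[0,0],'x side',onz(S,[o['side']],.043)[0,0],tri(T,o['top'],S,o['side'])[0])
E
python3 - <<'E'
from cell import arm
from ptr import *
ptr(arm,14);ptr(arm,16);ptr(arm,17)
E
```

```text
14 {'top': (np.float64(204.93490783410138), np.float64(177.25460829493088)), 'side': (np.float64(201.96877380045697), np.float64(293.15308453922313))} x top 0.6445143994236503 x side 0.6639898616806335 [0.65462813 0.19091566 0.04174294]
16 {'top': (np.float64(205.15179352580927), np.float64(179.17410323709535)), 'side': (np.float64(198.51510892480675), np.float64(293.3921293042867))} x top 0.637563800831885 x side 0.6717037502521026 [0.6555373  0.19037211 0.03939482]
17 {'top': (np.float64(205.2448046550291), np.float64(174.45552784704904)), 'side': (np.float64(188.35557184750732), np.float64(293.59824046920824))} x top 0.654623655640938 x side 0.6944698050493767 [0.67549106 0.19055738 0.03953554]
```

```bash
python3 wind.py 3.9 4.55; python3 - <<'E'
from cell import arm
from ptr import *
show(arm,18); ptr(arm,18)
s=cv2.imread('pics/side_18.png');t=cv2.imread('pics/top_18.png')
b=cv2.resize(np.hstack([s[270:310,165:235],t[148:188,195:225]]),None,fx=7,fy=7,interpolation=cv2.INTER_NEAREST)
cv2.imwrite('pics/j18.png',b)
E
```

```text
4.06 False [ 0.6356 -0.1019] [ 1.593  -0.2195  7.2755] [ 0.6183 -0.1511]
4.22 False [ 0.6425 -0.1054] [ 1.2123 -0.6408  6.1559] [ 0.6183 -0.1511]
4.39 False [ 0.6486 -0.1099] [ 0.8225 -0.7172  7.6836] [ 0.6182 -0.1511]
4.55 False [ 0.6539 -0.1153] [-0.2661 -0.7766  7.1367] [ 0.6183 -0.1511]
71.425
18 {'top': (np.float64(205.11214953271028), np.float64(175.74802300503234)), 'side': (np.float64(185.9795918367347), np.float64(293.68950437317784))} x top 0.6499518709240278 x side 0.6997793343949827 [0.67598751 0.19119566 0.0388361 ]
```

View pics/j18.png

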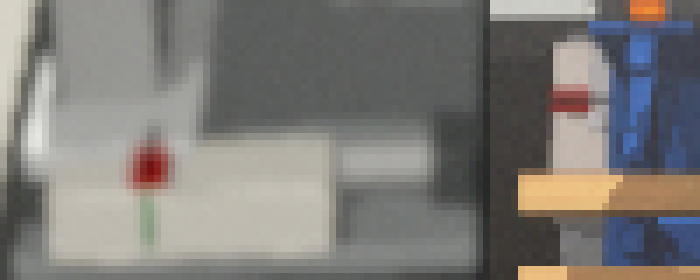

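The red flag's black line stands directly over the green line, both at side column ≈186. I let go and retract.

```bash
python3 - <<'E'
from cell import arm
from ptr import *
arm.command_gripper(.04)
p=arm.get_ee_pos(); z=np.array([0,np.sin(TILT),-np.cos(TILT)])
arm.move_straight(p-z*.08,rate=.15)
p=arm.get_ee_pos(); arm.move_straight(p+[0,0,.12],rate=.25)
q=arm.get_q(); q[0]=-1.0; arm.movej(q); arm.dwell(.5)
show(arm,19); ptr(arm,19); print(arm.get_time_s(),arm.get_contact_force())
s=cv2.imread('pics/side_19.png');t=cv2.imread('pics/top_19.png')
a=cv2.resize(np.hstack([t[130:230,190:330],s[160:260,170:290]]),None,fx=3,fy=3,interpolation=cv2.INTER_CUBIC)
b=cv2.resize(np.hstack([s[270:310,165:235],t[148:188,195:225]]),None,fx=7,fy=7,interpolation=cv2.INTER_NEAREST)
cv2.imwrite('pics/j19.png',np.vstack([a[:, :700],b[:, :700]]))
E
```

```text
19 {'top': (np.float64(205.2822665267576), np.float64(176.09583770549142)), 'side': (np.float64(185.97477744807122), np.float64(293.6691394658754))} x top 0.6486799882837094 x side 0.6997959882011642 [0.67545624 0.19065227 0.03839878]
75.2917 [-0.30432384 -0.52747234  0.84392218]
```

View pics/j19.png

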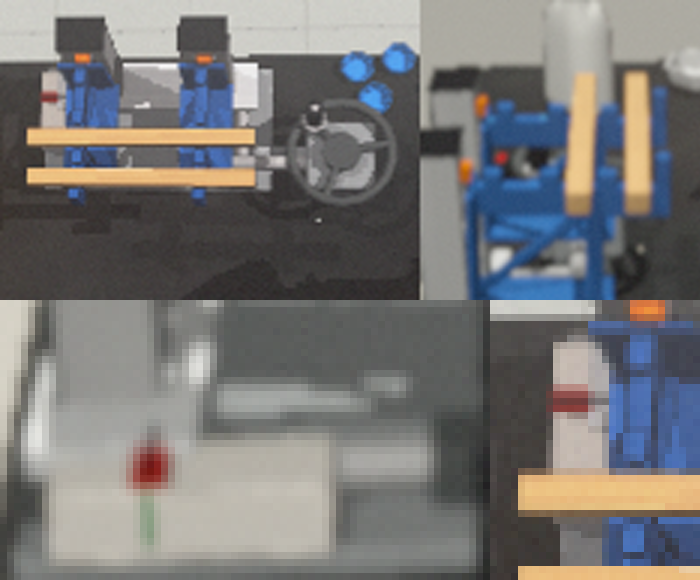

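View pics/top_19.png

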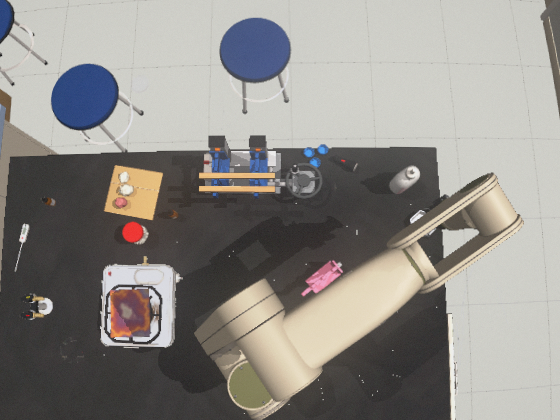

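View pics/side_19.png

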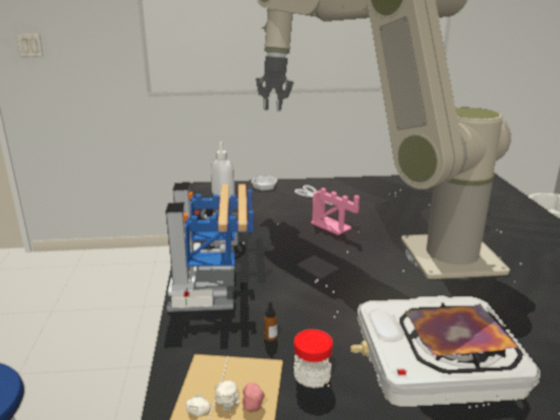

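```bash
python3 -c "
from cell import arm
arm.job_done(); print(arm.get_time_s())"
```

```text
the job is handed in; nothing more can be done
the job is handed in; nothing more can be done
```

I hooked both blue brackets in and pressed them down until their orange catches sprang out. Both rods lie in the brackets' notches, one in the middle pair and one in the front pair. I then wound the handwheel clockwise to the green line, let go and handed the job in just after 75 s on the robot's clock; no verdict was reported.

**Last checks:**
- **Brackets:** the orange catches were visible above both.
- **Rods:** only two were present. Both looked level, the first centred at y = 0.064 m against the rack's 0.0625 m; I checked the second only by eye.
- **Pointer:** in the side view it read x = 0.6998 m against about 0.700 m for the green line, the same before and after release.
- **Bottles and torch:** they looked unmoved by eye, and the robot was touching nothing.

**What disagreed or failed:**
- **Fingertip height:** the real fingertips sat about 30 mm higher than the reported tool position. Touching the bench confirmed it, and I corrected for it.
- **Upright height:** my touch on the upright's top came out about 4 mm lower than the cameras gave, with an odd force direction. I aimed the bracket insertion between the two values.
- **Knocked rod:** one rod was moved about 38 mm during the run, so I measured it again before picking it up.
- **Planner error:** one placing move was refused and I redid it without trouble.
- **Top-view pointer reading:** its automatic value was thrown off by the rods' colour, so I relied on the side view for the pointer.

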